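# Fetch the lantern frame from behind the bottles

## Robot

A 7-joint arm with a two-finger parallel gripper is mounted at the origin on the work surface. World frame = base frame: x ahead of the robot, y to its left, z up, the work surface at z = 0. Lengths are in m, angles in degrees, forces in N, time in s.
With the tool pointing down it reaches from about 0.35 to 0.9 m from the base axis. Payload 7.2 kg.
Tool frame: the origin (TCP) lies at the centre of the arm's flange, where the gripper is bolted on; the fingertips stand 182 mm ahead of it and the grasp point (between the pads) lies 163 mm ahead of it; z points along the fingers, y is the direction in which the jaws open and shut (so a half turn about z gives the same grasp; the last joint's range is limited). The gripper opens to 88 mm and grips with 3 to 60 N. Pads are 20 mm wide; open, the fingers measure 115 mm over their backs; the gripper's body (75 mm by 178 mm) begins 61 mm behind the grasp point.
Start: joints at [-79.882, 23.554, -0.728, 91.456, 0.321, 64.991, -4.71], TCP at [0.151, 0.606, 0.405] pointing down, gripper open.
Joint ranges: [-169.25, 169.25], [-16.82, 113.86], [-84.01, 82.57], [7.8, 145.47], [-59.2, 239.2], [7.22, 106.19], [-163.78, 163.78]. Speed limits (degrees/s): [136.94, 136.94, 172.46, 172.46, 180, 180, 180].

## Interface

Orientations are given as a 3x3 rotation matrix whose columns are the frame's x, y, z axes.
In Python, from rig import manip gives the robot as it stands.
- The arm moves only by the tool carry_out, never from a script. Its argument "increments" is a list of rows, each an object with "jaw": the opening, from 0 (shut) to 1 (fully open); "travel": the shift along the tool's x, y, z in mm, a list of three; "turn": the turn about the tool's z in rad. A call has 1 to 8 rows; each row is the pose to reach, as a shift and turn from the pose commanded when the call began, along the tool's axes at that moment; what a row does not reach only later rows make up. A row lasts 1/10 s, in which the tool goes at most 50 mm and 8.59 degrees, less where a joint would pass 70% of its speed; a pose out of reach is approached as far as the arm can. A call with a gripper value outside its range is refused whole. The fingers move at their own pace and stop on an object; the grip force is fixed at half the most. Time passes only in rows, so rows that repeat a pose let the fingers close. It gives the time, the measured TCP pose, the force and the opening at its end, in the units of the state.
- manip.read_state(): the state, without advancing time (a new reading comes with each control period).
- manip.grab_frame(name): name is "scene" or "side" or "wrist"; returns a dict with "frame" (384x512x3 uint8, red, green, blue), "range_z" (384x512 float32, m along the optical axis (not along the pixel's ray), 0 where there is no reading), "vertical_fov" (degrees; the focal length in pixels is half the picture's height over the tangent of half this angle, whatever the lens; pixels are square), "cx", "cy" (the principal point, pixels), "dist" ([k1, k2, p1, p2, k3] as OpenCV has them; the pictures are not rectified), "R" (3x3) and "t" (3): a world point X has camera coordinates R X + t; the wrist camera has in their place "hand_eye" (4x4, takes a point from camera to tool coordinates, whose origin is the TCP and whose axes are the flange's). Camera axes: x right, y down, z forward; pixel columns grow to the right and rows downward; lengths in m; the calibration is good to about 2 mm. A picture is of the moment at which its call begins: read the wrist's pose just before it.
- manip.finish_job(): hands the job in, once; it reports no verdict.
The state is a dict: "clock": time; "joint_positions": joint angles; "joint_vel": joint speeds; "joint_torque": joint torques, N m; "ee_pos": TCP position; "tool_rot": TCP orientation; "wrist_force": force on the tool from outside, world axes, zero at the start; "wrist_torque": the same for the moment, N m; "opening": finger opening in m.
Only numpy, scipy, OpenCV 4.12 (cv2) and the standard library are available. Lean on these libraries where they do the work, as an engineer would, in place of code of your own. Each camera call takes 0.05 s, during which the arm holds its last target.

## Task

The weaver needs the stick lantern frame that lies on the supply board behind the three bottles. Set all three bottles aside, standing upright on the dark rubber mat, and only then lay the frame in the brown wooden tray, flat on its floor and the same way up as it lay. After that put every bottle back upright in the middle of its own tile (glue on blue, paint on green, varnish on terracotta), without knocking a bottle over or shifting the freshly painted toy house.

Things in the scene. Friction and masses are not known exactly. Their poses are not given: they have to be found in the camera images.
- glue_bottle: White ribbed plastic glue bottle with a blue label, blue nozzle cap; closed, full, upright. Straight round body 58 mm in diameter from the foot up to 138 mm (rigid, grip it there, near the top of the straight part), then a shoulder and the cap, 32 mm wide, up to 176 mm in all. Weighs 0.2 to 0.4 kg. Starts on the blue tile. Origin: centre of its underside; z up its axis.
- paint_bottle: Green plastic paint bottle with a cream label, white cap; closed, full, upright. Straight round body 58 mm in diameter from the foot up to 122 mm (rigid, grip it there, near the top of the straight part), then a shoulder and the cap, 36 mm wide, up to 156 mm in all. Weighs 0.2 to 0.4 kg. Starts on the green tile. Origin: centre of its underside; z up its axis.
- varnish_bottle: Dark amber-brown glass varnish bottle with a tan label, black cap; closed, full, upright. Straight round body 58 mm in diameter from the foot up to 128 mm (rigid, grip it there, near the top of the straight part), then a shoulder and the cap, 36 mm wide, up to 164 mm in all. Weighs 0.2 to 0.4 kg. Starts on the terracotta tile. Origin: centre of its underside; z up its axis.
- lantern_frame: Rigid open box lattice of pale pine laths, 60 (x) x 190 (y, its length) x 60 mm high, 0.14 kg, lying flat on the supply board (top 15 mm above the table), its long side 10 to 17 mm behind the bottles, too near for a finger. Edge rails 8 mm square, an upright lath mid-way on each long side: grip across the 60 mm there, near the top rails. Origin: centre of its underside; z up.
- blue_tile: Flat glazed blue tile, 76 x 76 x 5 mm, fixed on the supply board; home of the white glue bottle. Origin: centre of its underside, on the board 15 mm above the table; z up, x towards the lantern frame behind, y along the row of three tiles (80 mm between centres, in any order).
- green_tile: Flat glazed green tile, 76 x 76 x 5 mm, fixed on the supply board; home of the green paint bottle. Origin: centre of its underside, on the board 15 mm above the table; z up, x towards the lantern frame behind, y along the row of three tiles (80 mm between centres, in any order).
- terracotta_tile: Flat glazed terracotta (orange-brown) tile, 76 x 76 x 5 mm, fixed on the supply board; home of the amber varnish bottle. Origin: centre of its underside, on the board 15 mm above the table; z up, x towards the lantern frame behind, y along the row of three tiles (80 mm between centres, in any order).
- rubber_mat: Dark grey rubber mat lying on the table, 170 mm (x) x 250 mm (y) x 4 mm thick, fixed and empty at the start: the side area. Origin: centre of its underside; z up.
- weaving_tray: Shallow dark-brown wooden tray with a grey lining, fixed on the table and empty at the start, outside 102 mm (x) x 236 mm (y); floor 6 mm thick, lips 8 mm thick and 20 mm high from the table, so the inside is 86 x 220 mm and 14 mm deep. Origin: centre of its underside; y along its length, z up.
- toy_house: Bystander with wet paint: small red wooden toy house with an orange roof, about 75 x 112 mm, 93 mm high, on the table. To be left where it is. Origin: centre of its underside.
Mind the look-alikes: they are no part of the job. What is shaped like the lantern_frame but turquoise or yellow is not meant.

How it is judged (in metres and radians):
On the way, in this order (a step that is already met when the one before it is completed fails the run):
1. all three bottles stand upright and released on the rubber mat (x of glue_bottle in the frame of rubber_mat between -0.067 and 0.067 m and y of glue_bottle in the frame of rubber_mat between -0.107 and 0.107 m and z of glue_bottle in the frame of rubber_mat between 0 and 0.008 m and angle between each of glue_bottle, paint_bottle, varnish_bottle's own z axis and vertical below 0.1 rad and contact force between the fingers and glue_bottle below 0.3 N and linear speed of each of glue_bottle, paint_bottle, varnish_bottle below 0.03 m/s and x of paint_bottle in the frame of rubber_mat between -0.067 and 0.067 m and y of paint_bottle in the frame of rubber_mat between -0.107 and 0.107 m and z of paint_bottle in the frame of rubber_mat between 0 and 0.008 m and contact force between the fingers and paint_bottle below 0.3 N and x of varnish_bottle in the frame of rubber_mat between -0.067 and 0.067 m and y of varnish_bottle in the frame of rubber_mat between -0.107 and 0.107 m and z of varnish_bottle in the frame of rubber_mat between 0 and 0.008 m and contact force between the fingers and varnish_bottle below 0.3 N), for 0.2 s.
2. the lantern frame lies flat and released in the wooden tray, the bottles still standing on the mat (all of step 1 and x of lantern_frame in the frame of weaving_tray between -0.016 and 0.016 m and y of lantern_frame in the frame of weaving_tray between -0.018 and 0.018 m and z of lantern_frame in the frame of weaving_tray between 0.002 and 0.01 m and angle between the y axis of lantern_frame and the y axis of weaving_tray, either way round below 0.2 rad and angle between lantern_frame's own z axis and vertical below 0.1 rad and contact force between the fingers and lantern_frame below 0.3 N and linear speed of lantern_frame below 0.03 m/s), for 0.2 s.
At the end, for the whole second after the job is handed in: Each bottle stands upright (0.1 rad), released and still, within 12 mm of the centre of its own tile (glue blue, paint green, varnish terracotta); the frame lies released, still, same way up, flat on the tray's floor inside its lips (16 mm across, 18 mm along, 0.2 rad) (horizontal distance between glue_bottle and blue_tile below 0.012 m and z of glue_bottle in the frame of blue_tile between 0.001 and 0.009 m and angle between each of glue_bottle, paint_bottle, varnish_bottle, lantern_frame's own z axis and vertical below 0.1 rad and contact force between the fingers and glue_bottle below 0.3 N and linear speed of each of glue_bottle, paint_bottle, varnish_bottle, lantern_frame below 0.03 m/s and horizontal distance between paint_bottle and green_tile below 0.012 m and z of paint_bottle in the frame of green_tile between 0.001 and 0.009 m and contact force between the fingers and paint_bottle below 0.3 N and horizontal distance between varnish_bottle and terracotta_tile below 0.012 m and z of varnish_bottle in the frame of terracotta_tile between 0.001 and 0.009 m and contact force between the fingers and varnish_bottle below 0.3 N and x of lantern_frame in the frame of weaving_tray between -0.016 and 0.016 m and y of lantern_frame in the frame of weaving_tray between -0.018 and 0.018 m and z of lantern_frame in the frame of weaving_tray between 0.002 and 0.01 m and angle between the y axis of lantern_frame and the y axis of weaving_tray, either way round below 0.2 rad and contact force between the fingers and lantern_frame below 0.3 N); the robot touches nothing.
It fails at once if a bottle is tipped over (angle between any of glue_bottle, paint_bottle, varnish_bottle's own z axis and vertical above 0.6 rad).
It fails at once if the toy house is shifted by more than 20 mm (distance of toy_house from where it was at the start of the episode above 0.02 m).
It also fails if it takes over 152 s, if anything falls off the work surface, if the arm or the gripper's body presses on something with over 40 N, if the wrist force passes 120 N, or if a joint passes its speed limit or range.

## Working session

There is one attempt and no reset: what is moved stays moved. The work goes in short steps, Python scripts to look and compute and a tool call to move; the robot and the scene stay as the last step left them, time stands still between calls to the robot, and variables do not carry over. Pictures are saved under pics/ and viewed, and the job is handed in when it is done.

Besides the shell and the picture viewer there is one more tool, called as name(argument=value, ...), one argument or row to a line, values as JSON. carry_out: Moves the arm, as the interface text tells. Its arguments: {"type":"object","properties":{"increments":{"type":"array","items":{"type":"object","properties":{"jaw":{"type":"number"},"travel":{"type":"array","items":{"type":"number"}},"turn":{"type":"number"}}}}},"required":["increments"]}

```bash
mkdir -p pics; ls
python3 - <<'E'
from rig import manip
import cv2,numpy as np,pickle
s=manip.read_state(); print(s)
for n in ["scene","side","wrist"]:
    f=manip.grab_frame(n); pickle.dump(f,open(f'pics/{n}0.pkl','wb'))
    cv2.imwrite(f'pics/{n}0.png',f['frame'][:,:,::-1])
    print(n,{k:v for k,v in f.items() if k not in('frame','range_z')},f['range_z'].min(),f['range_z'].max())
E
```

```text
pics
{'clock': 0.0, 'joint_positions': array([-79.88058569,  23.60184653,  -0.72978371,  91.50351626,
         0.32017382,  64.9894976 ,  -4.71131268]), 'joint_vel': array([ 0.09318925, -0.03105731,  0.05469603,  0.08287905,  0.0730799 ,
        0.00965908,  0.05166436]), 'joint_torque': array([ 3.42002277e-04, -5.87946939e+01,  6.41829036e-01, -2.91073430e+01,
       -5.38844126e-02,  1.81581883e-02,  1.49479361e-04]), 'ee_pos': array([0.1514423 , 0.60616023, 0.40379261]), 'tool_rot': array([[-9.70185239e-01,  2.42364418e-01, -3.00958749e-04],
       [ 2.42364586e-01,  9.70183938e-01, -1.59205318e-03],
       [-9.38716971e-05, -1.61752824e-03, -9.99998687e-01]]), 'wrist_force': array([-0.27643912,  0.16700656, -0.09498516]), 'wrist_torque': array([-0.03609379,  0.04489516, -0.04527054]), 'opening': 0.08785423679913437}
scene {'vertical_fov': 56.344201580377955, 'cx': 259.2082964722689, 'cy': 197.1500098121377, 'dist': array([0.02103523, 0.        , 0.        , 0.        , 0.        ]), 'R': array([[ 0.17845946,  0.98385962,  0.01313273],
       [ 0.75468281, -0.12830122, -0.64342261
[... 347 characters left out ...]

       [-0.24540357,  0.59258165, -0.7672184 ],
       [ 0.30835214, -0.70260172, -0.64130318]]), 't': array([0.46302311, 0.09774018, 1.38426344])} 0.0 3.6657166
wrist {'vertical_fov': 62.12346643581682, 'cx': 257.2754813349436, 'cy': 195.36478887357177, 'dist': array([0.01133816, 0.        , 0.        , 0.        , 0.        ]), 'hand_eye': array([[ 2.35653275e-04, -9.56114919e-01, -2.92991820e-01,
         8.10256952e-02],
       [ 9.99999557e-01,  4.92206975e-04, -8.01910650e-04,
         3.79038436e-04],
       [ 9.10931353e-04, -2.92991501e-01,  9.56114612e-01,
         1.99845093e-02],
       [ 0.00000000e+00,  0.00000000e+00,  0.00000000e+00,
         1.00000000e+00]])} 0.0 1.3185443
```

View pics/scene0.png

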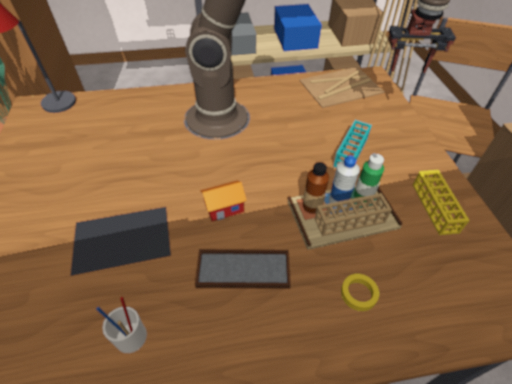

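View pics/side0.png

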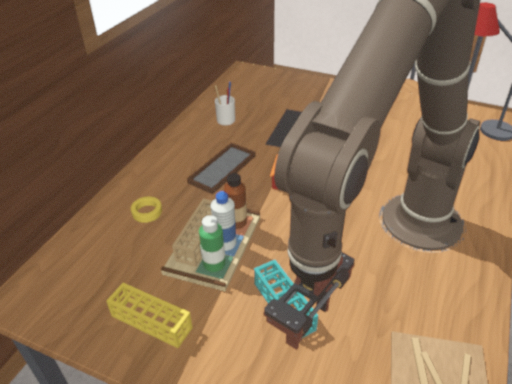

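View pics/wrist0.png

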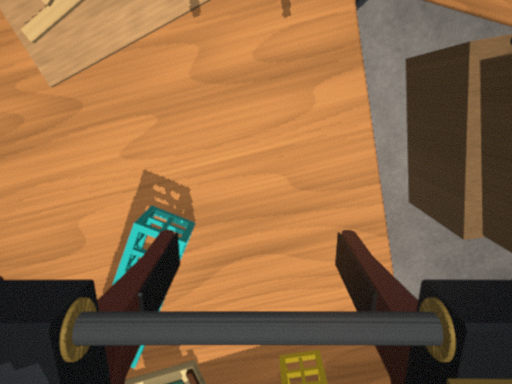

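The scene picture shows a pale pine lattice at (350,213) on the board, behind the bottles at (316,187) amber, (345,178) white and (370,175) green. A turquoise lattice at (352,140) and a yellow one at (440,200) are the decoys. The mat is at (120,240), the tray at (243,268) and the house at (224,202). The pale lattice on the board fits the description. I'll confirm it in an enlarged crop and then measure.

```bash
cat > h.py <<'E'
import numpy as np,cv2
def K(f):
    h=f['frame'].shape[0]; fl=h/2/np.tan(np.radians(f['vertical_fov']/2))
    return np.array([[fl,0,f['cx']],[0,fl,f['cy']],[0,0,1]])
def pose(f,s=None):  # returns Rcw (cam->world), origin
    if 'R' in f: return f['R'].T,-f['R'].T@f['t']
    H=f['hand_eye']; R=s['tool_rot']
    return R@H[:3,:3],R@H[:3,3]+s['ee_pos']
def rays(f,uv,s=None):
    n=cv2.undistortPoints(np.asarray(uv,float).reshape(-1,1,2),K(f),f['dist']).reshape(-1,2)
    d=np.c_[n,np.ones(len(n))]; R,o=pose(f,s); return d@R.T,o
def onplane(f,uv,z,s=None):
    d,o=rays(f,uv,s); return o+d*((z-o[2])/d[:,2])[:,None]
def cloud(f,s=None):
    h,w=f['range_z'].shape; uv=np.stack(np.meshgrid(np.arange(w),np.arange(h)),-1).reshape(-1,2)
    d,o=rays(f,uv,s); P=o+d*f['range_z'].reshape(-1,1); P[f['range_z'].ravel()<=0]=np.nan
    return P.reshape(h,w,3)
def proj(f,X,s=None):
    R,o=pose(f,s); Rc=R.T; t=-Rc@o
    return cv2.projectPoints(np.asarray(X,float).reshape(-1,1,3),cv2.Rodrigues(Rc)[0],t,K(f),f['dist'])[0].reshape(-1,2)
E
python3 - <<'E'
import pickle,cv2,numpy as np
from h import *
f=pickle.load(open('pics/scene0.pkl','rb'))
c=f['frame'][110:260,270:480,::-1]
cv2.imwrite('pics/crop1.png',cv2.resize(c,None,fx=3.8,fy=3.8,interpolation=cv2.INTER_CUBIC)[:600,:800])
P=cloud(f)
for n,u,v in [('frame',350,213),('turq',352,140),('yel',440,200),('mat',120,240),('tray',243,268),('house',224,195),('boardfront',330,236),('amber cap',320,167),('white cap',350,160),('green cap',376,158)]:
    print(n,P[v,u].round(3))
E
```

```text
frame [0.523 0.332 0.019]
turq [0.204 0.456 0.001]
yel [0.515 0.617 0.01 ]
mat [ 0.495 -0.311  0.004]
tray [0.638 0.004 0.006]
house [ 0.443 -0.018  0.074]
boardfront [0.587 0.252 0.015]
amber cap [0.486 0.229 0.186]
white cap [0.481 0.309 0.193]
green cap [0.469 0.389 0.175]
```

View pics/crop1.png

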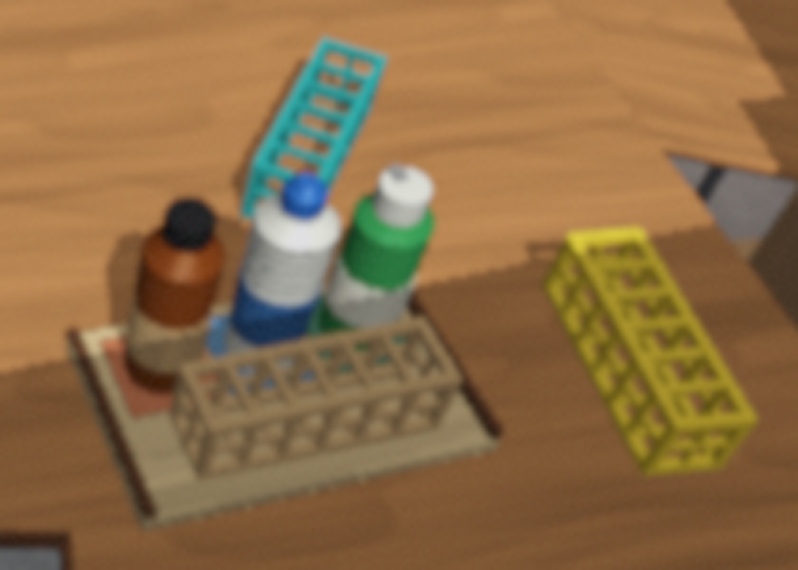

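The crop confirms it: the pale pine lattice on the board, next to the bottles, is the target. Next I measure everything.

```bash
cat > meas.py <<'E'
import pickle,cv2,numpy as np
from scipy.optimize import least_squares
from h import *
def circ(p,r=0.029):
    return least_squares(lambda c:np.hypot(p[:,0]-c[0],p[:,1]-c[1])-r,p.mean(0)[:2],loss='soft_l1',f_scale=0.002)
def rect(p):
    (c,wh,a)=cv2.minAreaRect((p[:,:2]*1000).astype(np.float32)); return np.round(c,1),np.round(wh,1),round(a,1)
E
python3 - <<'E'
from meas import *
fs={n:pickle.load(open(f'pics/{n}0.pkl','rb')) for n in('scene','side')}
cl={n:cloud(f) for n,f in fs.items()}
caps={'glue':((0.481,0.309),0.196,.138),'paint':((0.469,0.389),.176,.122),'varn':((0.486,.229),.184,.128)}
allb=[]
for b,(c,zt,zs) in caps.items():
    ps=[]
    for n in cl:
        P=cl[n].reshape(-1,3)
        m=(np.hypot(P[:,0]-c[0],P[:,1]-c[1])<.045)&(P[:,2]>.09)&(P[:,2]<.02+zs-.003)
        cap=(np.hypot(P[:,0]-c[0],P[:,1]-c[1])<.025)&(P[:,2]>zt-.006)
        if m.sum()>10: r=circ(P[m]); print(b,n,m.sum(),r.x.round(4),'rms',np.sqrt((r.fun**2).mean()).round(4),'captop',np.round(P[cap].mean(0),4),cap.sum())
        ps.append(P[m])
    r=circ(np.vstack(ps)); print(b,'both',r.x.round(4))
for n in cl:
    P=cl[n]; rgb=fs[n]['frame'].astype(int)
    m=(P[...,0]>.48)&(P[...,0]<.6)&(P[...,1]>.2)&(P[...,1]<.46)&(abs(P[...,2]-.075)<.005)&(np.ptp(rgb,axis=2)<90)
    m=cv2.morphologyEx(m.astype(np.uint8),cv2.MORPH_OPEN,np.ones((2,2)))>0
    k,l,st,_=cv2.connectedComponentsWithStats(m.astype(np.uint8)); i=1+st[1:,4].argmax(); 
    print(n,'frame',m.sum(),rect(P[m]),rect(P[l==i]))
P=cl['scene']; rgb=fs['scene']['frame'].astype(int)
def big(m):
    k,l,st,_=cv2.connectedComponentsWithStats(m.astype(np.uint8)); i=1+st[1:,4].argmax(); return l==i
reg=lambda a,b,c,d:(P[...,0]>a)&(P[...,0]<b)&(P[...,1]>c)&(P[...,1]<d)
m=big(reg(.35,.65,-.5,-.1)&(rgb.max(2)<75)&(P[...,2]<.01)); print('mat',m.sum(),rect(P[m]),np.median(P[m][:,2]))
m=big(reg(.5,.8,-.2,.2)&(rgb.max(2)<140)&(np.ptp(rgb,axis=2)<30)&(P[...,2]<.03)); print('lining',m.sum(),rect(P[m]),np.median(P[m][:,2]))
m=reg(.5,.8,-.2,.2)&(P[...,2]>.016); m=big(m);print('lips',m.sum(),rect(P[m]))
m=reg(.3,.6,-.12,.08)&(P[...,2]>.02); m=big(m);print('house',m.sum(),rect(P[m]),P[m][:,2].max(),P[m].min(0),P[m].max(0))
E
```

```text
glue scene 372 [0.4759 0.3125] rms 0.0011 captop [0.4792 0.3097 0.1935] 53
glue side 335 [0.4751 0.3095] rms 0.0015 captop [0.4721 0.3143 0.1944] 70
glue both [0.4757 0.3112]
paint scene 278 [0.4694 0.3904] rms 0.0012 captop [0.472  0.3881 0.174 ] 106
paint side 343 [0.4691 0.3875] rms 0.0013 captop [0.4669 0.3906 0.175 ] 140
paint both [0.4692 0.3885]
varn scene 305 [0.4819 0.2306] rms 0.001 captop [0.4846 0.2288 0.1833] 129
varn side 220 [0.4391 0.2606] rms 0.0071 captop [0.4789 0.2318 0.1846] 120
varn both [0.4819 0.2295]
scene frame 812 (array([518.6, 329.1]), array([ 96.3, 238.3]), 10.3) (array([525.7, 338.6]), array([ 82.1, 227.6]), 9.5)
side frame 513 (array([568.9, 316.6]), array([ 80.7, 262.5]), 25.5) (array([572.8, 307.5]), array([ 89.7, 239.3]), 27.9)
mat 4598 (array([ 490.7, -307.5]), array([166. , 247.6]), 3.7) 0.004005824400739488
lining 2728 (array([641.4,   3.7]), array([223.2,  92.9]), 79.6) 0.006664193964696252
lips 827 (array([641. ,   4.9]), array([235.2, 103.6]), 79.5)
house 1157 (array([428.3, -19.7]), array([ 84.7, 112.2]), 10.4) 0.09297466338361571 [ 0.37987794 -0.0823394   0.02005135] [0.47866572 0.04196428 0.09297466]
```

```bash
cat > go.py <<'E'
import sys,numpy as np
from rig import manip
def go(x,y,z,yawdeg):
    """grasp-point target, yaw of tool y axis -> travel mm, turn rad"""
    s=manip.read_state(); R=s['tool_rot']; tgt=np.array([x,y,z+.163])
    tr=R.T@(tgt-s['ee_pos'])*1000
    cur=np.degrees(np.arctan2(R[1,1],R[0,1])); d=(yawdeg-cur+90)%180-90
    print('t',round(s['clock'],2),'grasp',(s['ee_pos']+R[:,2]*.163).round(4),'yaw',round(cur,2),'open',round(s['opening'],4),'F',s['wrist_force'].round(1),'j',s['joint_positions'].round(0))
    print('travel',tr.round(1),'turn',round(-np.radians(d),3))
if __name__=='__main__': go(*map(float,sys.argv[1:]))
E
python3 go.py 0.482 0.230 0.30 4.5
```

```text
t 0.15 grasp [0.1514 0.606  0.241 ] yaw 75.98 open 0.088 F [0.7 0.7 0.3] j [-80.  24.  -1.  91.   0.  65.  -5.]
travel [-411.9 -285.   -58.6] turn 1.248
```

carry_out(
  increments=[
    {"jaw":1,"travel":[-10,-7,-10],"turn":0.04},
    {"jaw":1,"travel":[-32,-22,-20],"turn":0.12},
    {"jaw":1,"travel":[-62,-43,-30],"turn":0.22},
    {"jaw":1,"travel":[-92,-64,-40],"turn":0.33},
    {"jaw":1,"travel":[-124,-86,-50],"turn":0.44},
    {"jaw":1,"travel":[-156,-108,-58],"turn":0.54},
    {"jaw":1,"travel":[-188,-130,-58],"turn":0.65},
    {"jaw":1,"travel":[-220,-152,-58],"turn":0.76},
  ],
)

```text
clock: 0.95
ee_pos: [0.3294, 0.4033, 0.4638]
tool_rot: [[-0.53, 0.848, 0.001], [0.848, 0.53, 0.002], [0.001, 0.001, -1.0]]
wrist_force: [-0.4, 0.7, -0.1]
opening: 0.0878
```

```bash
python3 go.py 0.482 0.230 0.30 4.5
```

```text
t 0.95 grasp [0.3295 0.4035 0.3008] yaw 32.02 open 0.0878 F [-0.4  0.7 -0.1] j [-67.  10.  13. 102.  -2.  68. -21.]
travel [-227.8   37.5    0.7] turn 0.48
```

carry_out(
  increments=[
    {"jaw":1,"travel":[-35,6,0],"turn":0.08},
    {"jaw":1,"travel":[-75,12,0],"turn":0.17},
    {"jaw":1,"travel":[-115,19,0],"turn":0.26},
    {"jaw":1,"travel":[-155,25,0],"turn":0.35},
    {"jaw":1,"travel":[-190,31,0],"turn":0.43},
    {"jaw":1,"travel":[-216,36,0],"turn":0.47},
    {"jaw":1,"travel":[-228,37.5,0],"turn":0.48},
    {"jaw":1,"travel":[-228,37.5,0],"turn":0.48},
  ],
)

```text
clock: 1.75
ee_pos: [0.4826, 0.2315, 0.4631]
tool_rot: [[-0.082, 0.997, 0.0], [0.997, 0.082, 0.0], [0.0, 0.0, -1.0]]
wrist_force: [0.1, -0.2, -0.2]
opening: 0.0876
```

```bash
python3 go.py 0.482 0.230 0.132 4.5
python3 - <<'E'
from rig import manip
import pickle,cv2
s=manip.read_state()
for n in ['scene','side','wrist']:
    f=manip.grab_frame(n); f['s']=s; pickle.dump(f,open(f'pics/{n}1.pkl','wb')); cv2.imwrite(f'pics/{n}1.png',f['frame'][:,:,::-1])
E
```

```text
t 1.75 grasp [0.4827 0.2315 0.3001] yaw 4.73 open 0.0876 F [ 0.1 -0.2 -0.2] j [-52.  12.  25. 101.  -6.  68. -20.]
travel [ -1.5  -0.8 168.1] turn 0.004
```

View pics/wrist1.png

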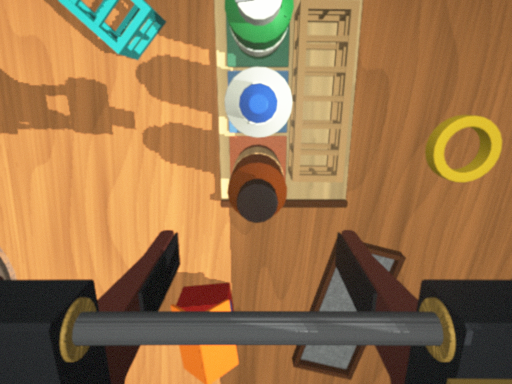

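View pics/side1.png

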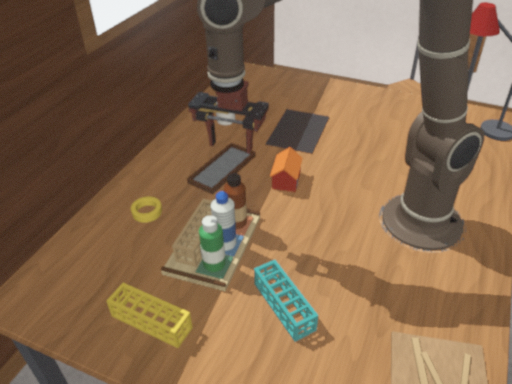

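The wrist view shows the amber cap at (257,200), the blue cap at (258,103), the green bottle at the top and the pine frame running down x≈325. I'll check these against the projections and the new side cloud, where the arm is clear of the bottles.

Run:
```python
from meas import *
fs={n:pickle.load(open(f'pics/{n}1.pkl','rb')) for n in('scene','side','wrist')}
w=fs['wrist'];s=w['s']
print(proj(w,[[.4819,.2300,.184],[.4755,.311,.196]],s).round(1), proj(fs['side'],[s['ee_pos']-[0,0,.163]]).round(0))
cl={n:cloud(f,f['s'] if n=='wrist' else None) for n,f in fs.items()}
caps={'glue':((0.4755,0.311),0.196,.138),'paint':((0.469,0.389),.176,.122),'varn':((0.482,.230),.184,.128)}
for b,(c,zt,zs) in caps.items():
    for n in cl:
        P=cl[n].reshape(-1,3); d=np.hypot(P[:,0]-c[0],P[:,1]-c[1])
        m=(d<.04)&(P[:,2]>.085)&(P[:,2]<.02+zs-.003); cap=(d<.025)&(P[:,2]>zt-.005)
        o=[b,n,m.sum()]
        if m.sum()>40: r=circ(P[m]); o+=[r.x.round(4),np.sqrt((r.fun**2).mean()).round(4)]
        if cap.sum()>20: o+=['cap',P[cap].mean(0).round(4),np.round((P[cap].max(0)+P[cap].min(0))/2,4),cap.sum()]
        print(*o)
for n in cl:
    P=cl[n]
    yaw=np.radians(4.5); e=np.array([np.cos(yaw),np.sin(yaw)]); q=(P[...,:2]-[.4755,.311]); u=q@e; v=q@np.array([-e[1],e[0]])
    m=(u>.034)&(u<.13)&(abs(v)<.13)&(P[...,2]>.066)&(P[...,2]<.085)
    if m.sum()>30: print(n,'frame',m.sum(),rect(P[m]),np.median(P[m][:,2]))
```

```text
[[256.4 198.7]
 [256.8  99.2]] [[230. 140.]]
glue scene 403 [0.4759 0.3125] 0.001 cap [0.4793 0.3106 0.1944] [0.4788 0.311  0.1945] 46
glue side 352 [0.4751 0.3094] 0.0016 cap [0.4759 0.2954 0.5521] [0.4772 0.3059 0.4256] 304
glue wrist 31 cap [0.477  0.3079 0.1944] [0.4769 0.3074 0.1946] 836
paint scene 306 [0.4695 0.3904] 0.0011 cap [0.4715 0.3883 0.174 ] [0.4711 0.3888 0.1745] 105
paint side 372 [0.4691 0.3875] 0.0014 cap [0.467  0.3909 0.1751] [0.468  0.3888 0.1756] 140
paint wrist 506 [0.4711 0.3862] 0.0006 cap [0.4718 0.3757 0.174 ] [0.4711 0.3754 0.1742] 695
varn scene 333 [0.4819 0.2305] 0.0009 cap [0.4907 0.2265 0.3647] [0.4843 0.2299 0.32  ] 583
varn side 231 [0.4815 0.227 ] 0.0018 cap [0.48   0.2348 0.2331] [0.4805 0.2316 0.3057] 138
varn wrist 499 [0.4829 0.2253] 0.0003 cap [0.4825 0.2284 0.1964] [0.4828 0.2317 0.279 ] 1391
scene frame 831 (array([547.7, 322.2]), array([ 63.3, 190.5]), 4.2) 0.07399771096571195
side frame 564 (array([546.8, 320.4]), array([ 61.6, 195.1]), 4.5) 0.07505755704348499
wrist frame 5005 (array([548.3, 317.4]), array([ 60.3, 190.5]), 4.0) 0.07499670276940595
```

Frame: centre ≈ (0.548, 0.319), yaw ≈ 4.2°, and the 60x190 size agrees. The views agree on the bottles to 3-5 mm in y, so I take the middle value. Now down to the varnish bottle, with the grasp at z≈0.132.

carry_out(
  increments=[
    {"jaw":1,"travel":[-2,0,15]},
    {"jaw":1,"travel":[-4,0,45]},
    {"jaw":1,"travel":[-4,0,85]},
    {"jaw":1,"travel":[-4,0,120]},
    {"jaw":1,"travel":[-4,0,145]},
    {"jaw":1,"travel":[-4,0,160]},
    {"jaw":1,"travel":[-4,0,168]},
    {"jaw":1,"travel":[-4,0,168]},
  ],
)

```text
schema error: expected keys jaw, travel, turn
```

```bash
python3 go.py 0.482 0.2275 0.132 4.5
python3 - <<'E'
from rig import manip
import pickle,cv2
s=manip.read_state()
f=manip.grab_frame('scene'); cv2.imwrite('pics/scene2.png',cv2.resize(f['frame'][100:260,250:450,::-1],None,fx=3.5,fy=3.5))
f=manip.grab_frame('wrist'); cv2.imwrite('pics/wrist2.png',f['frame'][:,:,::-1])
E
```

```text
t 1.9 grasp [0.481  0.2345 0.2996] yaw 5.05 open 0.0877 F [-0.2  0.1 -0.2] j [-52.  12.  25. 101.  -6.  68. -20.]
travel [ -7.1   0.4 167.6] turn 0.01
```

View pics/scene2.png

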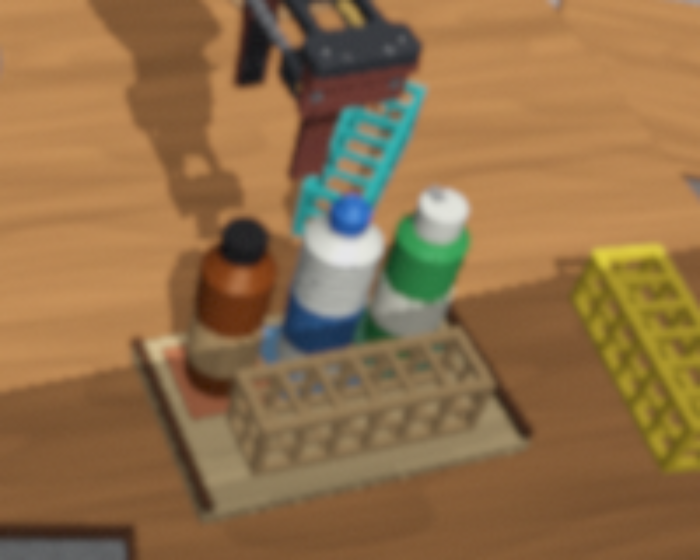

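View pics/wrist2.png

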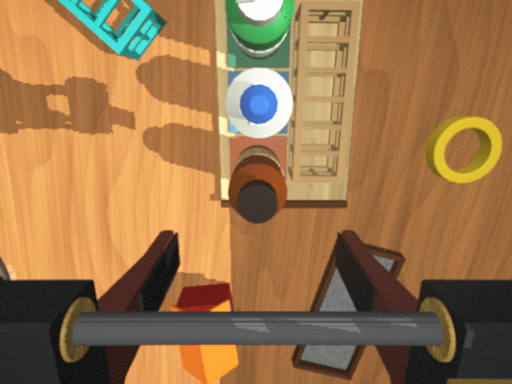

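The call was refused because it had no turn. The pose reading also shifted a little, so I check whether that is noise or settling.

Run:
```python
from rig import manip
import numpy as np
for i in range(5):
    s=manip.read_state(); R=s['tool_rot']; print(s['clock'],(s['ee_pos']*1000).round(2),np.degrees(np.arctan2(R[1,1],R[0,1])).round(2),s['joint_positions'].round(2)); manip.grab_frame('wrist')
```

```text
2.0 [481.14 234.54 462.62] 5.08 [-51.8   12.22  24.82 100.68  -5.53  68.3  -20.35]
2.05 [481.25 234.42 462.64] 5.07 [-51.8   12.23  24.83 100.68  -5.52  68.29 -20.35]
2.1 [481.37 234.22 462.63] 5.05 [-51.79  12.23  24.85 100.68  -5.52  68.29 -20.35]
2.15 [481.52 234.02 462.61] 5.02 [-51.78  12.24  24.87 100.68  -5.52  68.29 -20.34]
2.2 [481.62 233.84 462.64] 5.0 [-51.77  12.24  24.88 100.67  -5.52  68.29 -20.34]
```

The arm settles slowly. With the pose corrected, the wrist reading agrees with the other two: varnish (0.482, 0.2285), glue (0.4755, 0.311), paint (0.4695, 0.389). Descending.

carry_out(
  increments=[
    {"jaw":1,"travel":[-1,0,12],"turn":0},
    {"jaw":1,"travel":[-3,0,40],"turn":0},
    {"jaw":1,"travel":[-4,0,75],"turn":0},
    {"jaw":1,"travel":[-4,0,110],"turn":0},
    {"jaw":1,"travel":[-4,0,135],"turn":0},
    {"jaw":1,"travel":[-4,0,145],"turn":0},
    {"jaw":1,"travel":[-4,0,148],"turn":0},
    {"jaw":1,"travel":[-4,0,148],"turn":0},
  ],
)

```text
clock: 3.05
ee_pos: [0.4826, 0.2293, 0.3149]
tool_rot: [[-0.086, 0.996, 0.0], [0.996, 0.086, 0.0], [0.0, 0.0, -1.0]]
wrist_force: [-0.4, -0.6, 0.2]
opening: 0.0879
```

```bash
cat > snap.py <<'E'
import sys,cv2,pickle
from rig import manip
k=sys.argv[1]
for n in sys.argv[2:]:
    s=manip.read_state(); f=manip.grab_frame(n); f['s']=s; pickle.dump(f,open(f'pics/{n}{k}.pkl','wb')); cv2.imwrite(f'pics/{n}{k}.png',f['frame'][:,:,::-1])
E
python3 go.py 0.482 0.2285 0.132 4.5;python3 snap.py 3 wrist scene;python3 go.py 0.482 0.2285 0.132 4.5
```

```text
t 3.05 grasp [0.4827 0.2293 0.1519] yaw 4.92 open 0.0879 F [-0.4 -0.6  0.2] j [-49.  21.  23. 111. -11.  50. -15.]
travel [-0.7 -0.7 19.9] turn 0.007
t 3.15 grasp [0.4831 0.2296 0.1528] yaw 4.92 open 0.0878 F [-0.5 -0.5 -0.1] j [-49.  21.  23. 111. -11.  50. -15.]
travel [-0.8 -0.9 20.8] turn 0.007
```

View pics/wrist3.png

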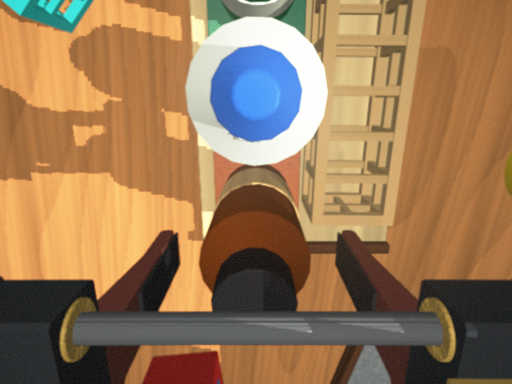

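View pics/scene3.png

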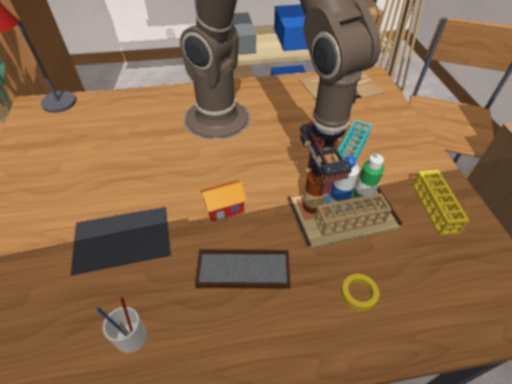

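The amber bottle is centred between the fingers at (256,270). Going down the last 20 mm and closing.

carry_out(
  increments=[
    {"jaw":1,"travel":[0,0,8],"turn":0},
    {"jaw":1,"travel":[0,0,16],"turn":0},
    {"jaw":1,"travel":[0,0,20],"turn":0},
    {"jaw":0.7,"travel":[0,0,20],"turn":0},
    {"jaw":0.3,"travel":[0,0,20],"turn":0},
    {"jaw":0.3,"travel":[0,0,20],"turn":0},
    {"jaw":0.3,"travel":[0,0,20],"turn":0},
    {"jaw":0.3,"travel":[0,0,20],"turn":0},
  ],
)

```text
clock: 3.95
ee_pos: [0.4823, 0.2293, 0.2948]
tool_rot: [[-0.086, 0.996, 0.0], [0.996, 0.086, 0.0], [0.0, 0.0, -1.0]]
wrist_force: [-0.6, 0.1, 1.1]
opening: 0.0577
```

carry_out(
  increments=[
    {"jaw":0.3,"travel":[0,0,0],"turn":0},
    {"jaw":0.3,"travel":[0,0,0],"turn":0},
    {"jaw":0.3,"travel":[0,0,-4],"turn":0},
    {"jaw":0.3,"travel":[0,0,-12],"turn":0},
    {"jaw":0.3,"travel":[0,0,-22],"turn":0},
    {"jaw":0.3,"travel":[0,0,-30],"turn":0},
    {"jaw":0.3,"travel":[0,0,-34],"turn":0},
    {"jaw":0.3,"travel":[0,0,-35],"turn":0},
  ],
)

```text
clock: 4.75
ee_pos: [0.4825, 0.2293, 0.3305]
tool_rot: [[-0.086, 0.996, 0.001], [0.996, 0.086, 0.001], [0.001, 0.001, -1.0]]
wrist_force: [0.0, 0.3, -3.8]
opening: 0.0579
```

```bash
python3 go.py 0.482 0.2285 0.132 4.5;python3 snap.py 4 wrist scene
```

```text
t 4.75 grasp [0.4827 0.2295 0.1675] yaw 4.93 open 0.0579 F [ 0.   0.3 -3.8] j [-49.  20.  23. 110. -10.  52. -16.]
travel [-0.8 -0.6 35.5] turn 0.008
```

View pics/wrist4.png

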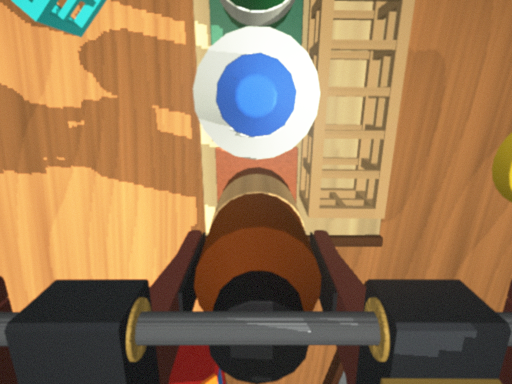

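View pics/scene4.png

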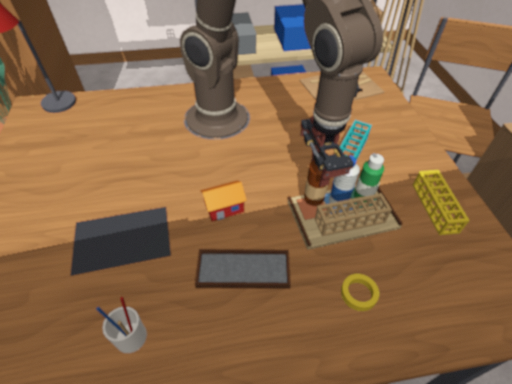

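Gripped: opening 58 mm, about 4 N of weight. Carrying it high over to the mat.

carry_out(
  increments=[
    {"jaw":0.3,"travel":[-3,0,-10],"turn":0},
    {"jaw":0.3,"travel":[-12,-1,-28],"turn":0},
    {"jaw":0.3,"travel":[-27,-2,-50],"turn":0},
    {"jaw":0.3,"travel":[-47,-3,-72],"turn":0},
    {"jaw":0.3,"travel":[-72,-5,-90],"turn":0},
    {"jaw":0.3,"travel":[-100,-7,-100],"turn":0},
    {"jaw":0.3,"travel":[-132,-9,-105],"turn":0},
    {"jaw":0.3,"travel":[-166,-11,-105],"turn":0},
  ],
)

```text
clock: 5.65
ee_pos: [0.4856, 0.0616, 0.4359]
tool_rot: [[-0.086, 0.996, 0.002], [0.996, 0.086, 0.001], [0.001, 0.002, -1.0]]
wrist_force: [-0.3, 0.5, -2.7]
opening: 0.0578
```

carry_out(
  increments=[
    {"jaw":0.3,"travel":[-36,-2,0],"turn":0},
    {"jaw":0.3,"travel":[-72,-5,0],"turn":0},
    {"jaw":0.3,"travel":[-108,-7,0],"turn":0},
    {"jaw":0.3,"travel":[-144,-9,0],"turn":0},
    {"jaw":0.3,"travel":[-180,-12,0],"turn":0},
    {"jaw":0.3,"travel":[-216,-14,0],"turn":0},
    {"jaw":0.3,"travel":[-252,-16,0],"turn":0},
    {"jaw":0.3,"travel":[-288,-19,0],"turn":0},
  ],
)

```text
clock: 6.45
ee_pos: [0.4911, -0.2272, 0.4351]
tool_rot: [[-0.086, 0.996, 0.0], [0.996, 0.086, 0.0], [0.0, 0.0, -1.0]]
wrist_force: [0.8, 0.2, -2.3]
opening: 0.0574
```

```bash
python3 go.py 0.4957 -0.3873 0.2 3.7
```

```text
t 6.45 grasp [ 0.4911 -0.2271  0.2721] yaw 4.93 open 0.0574 F [ 0.8  0.2 -2.3] j [-13.  16.  41. 103. -11.  65.  36.]
travel [-159.9   -9.2   72. ] turn 0.022
```

carry_out(
  increments=[
    {"jaw":0.3,"travel":[-35,-2,0],"turn":0},
    {"jaw":0.3,"travel":[-68,-4,4],"turn":0},
    {"jaw":0.3,"travel":[-98,-6,12],"turn":0},
    {"jaw":0.3,"travel":[-124,-8,24],"turn":0.01},
    {"jaw":0.3,"travel":[-144,-9,38],"turn":0.02},
    {"jaw":0.3,"travel":[-155,-9,52],"turn":0.02},
    {"jaw":0.3,"travel":[-160,-9,64],"turn":0.02},
    {"jaw":0.3,"travel":[-160,-9,72],"turn":0.02},
  ],
)

```text
clock: 7.25
ee_pos: [0.4962, -0.3856, 0.3613]
tool_rot: [[-0.066, 0.998, -0.001], [0.998, 0.066, 0.001], [0.001, -0.001, -1.0]]
wrist_force: [-0.3, 0.1, -2.9]
opening: 0.0577
```

carry_out(
  increments=[
    {"jaw":0.3,"travel":[0,0,10],"turn":0},
    {"jaw":0.3,"travel":[0,0,24],"turn":0},
    {"jaw":0.3,"travel":[0,0,40],"turn":0},
    {"jaw":0.3,"travel":[0,0,54],"turn":0},
    {"jaw":0.3,"travel":[0,0,64],"turn":0},
    {"jaw":0.3,"travel":[0,0,69],"turn":0},
    {"jaw":0.3,"travel":[0,0,70],"turn":0},
    {"jaw":0.3,"travel":[0,0,70],"turn":0},
  ],
)

```text
clock: 8.05
ee_pos: [0.4963, -0.386, 0.2928]
tool_rot: [[-0.066, 0.998, 0.0], [0.998, 0.066, -0.0], [-0.0, 0.0, -1.0]]
wrist_force: [0.0, -0.1, -3.6]
opening: 0.0577
```

```bash
python3 go.py 0.4957 -0.3873 0.117 3.7;python3 snap.py 5 wrist side;python3 go.py 0.4957 -0.3873 0.117 3.7
```

```text
t 8.05 grasp [ 0.4964 -0.3861  0.1298] yaw 3.77 open 0.0577 F [ 0.  -0.1 -3.6] j [  8.  34.  37.  99. -24.  55.  58.]
travel [-1.2 -0.7 12.8] turn 0.001
t 8.15 grasp [ 0.4965 -0.3862  0.1302] yaw 3.77 open 0.0576 F [ 0.  -0.5 -3. ] j [  8.  34.  37.  99. -24.  55.  58.]
travel [-1.2 -0.7 13.2] turn 0.001
```

View pics/side5.png

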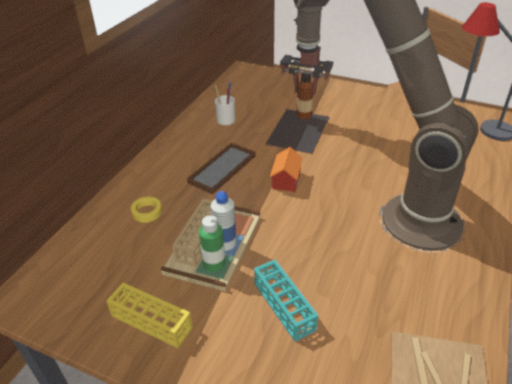

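View pics/wrist5.png

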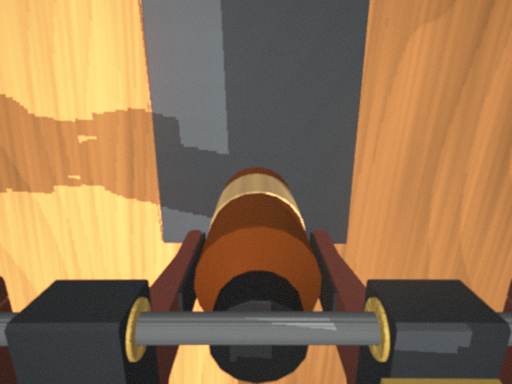

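The bottle hangs over the mat's far end; the mat edge is at row 242. Lowering and releasing.

carry_out(
  increments=[
    {"jaw":0.3,"travel":[0,0,5],"turn":0},
    {"jaw":0.3,"travel":[0,0,9],"turn":0},
    {"jaw":0.3,"travel":[0,0,12],"turn":0},
    {"jaw":0.3,"travel":[0,0,13],"turn":0},
    {"jaw":0.3,"travel":[0,0,13.5],"turn":0},
    {"jaw":0.3,"travel":[0,0,13.5],"turn":0},
  ],
)

```text
clock: 8.75
ee_pos: [0.4962, -0.3859, 0.2791]
tool_rot: [[-0.066, 0.998, -0.0], [0.998, 0.066, -0.0], [-0.0, -0.0, -1.0]]
wrist_force: [0.1, -0.0, -3.0]
opening: 0.0575
```

carry_out(
  increments=[
    {"jaw":0.3,"travel":[0,0,1],"turn":0},
    {"jaw":0.3,"travel":[0,0,1.5],"turn":0},
    {"jaw":0.3,"travel":[0,0,1.5],"turn":0},
  ],
)

```text
clock: 9.05
ee_pos: [0.4961, -0.3863, 0.2788]
tool_rot: [[-0.066, 0.998, 0.001], [0.998, 0.066, -0.0], [-0.0, 0.001, -1.0]]
wrist_force: [-2.3, 1.1, 5.8]
opening: 0.0574
```

Contact (+5.8 N). Opening.

carry_out(
  increments=[
    {"jaw":0.75,"travel":[0,0,-0.5],"turn":0},
    {"jaw":0.85,"travel":[0,0,-1],"turn":0},
    {"jaw":1,"travel":[0,0,-1],"turn":0},
    {"jaw":1,"travel":[0,0,-1],"turn":0},
    {"jaw":1,"travel":[0,0,-10],"turn":0},
    {"jaw":1,"travel":[0,0,-30],"turn":0},
    {"jaw":1,"travel":[0,0,-60],"turn":0},
    {"jaw":1,"travel":[0,0,-95],"turn":0},
  ],
)

```text
clock: 9.85
ee_pos: [0.496, -0.3856, 0.3734]
tool_rot: [[-0.066, 0.998, -0.002], [0.998, 0.066, 0.001], [0.001, -0.002, -1.0]]
wrist_force: [0.8, -0.2, -0.6]
opening: 0.0878
```

```bash
python3 snap.py 6 wrist side;python3 go.py 0.4755 0.311 0.3 4.2
```

```text
t 9.95 grasp [ 0.4977 -0.3879  0.215 ] yaw 3.75 open 0.0878 F [-1.  -0.6 -0. ] j [  6.  29.  40.  95. -21.  63.  55.]
travel [697.7  25.1 -88.1] turn -0.008
```

View pics/wrist6.png

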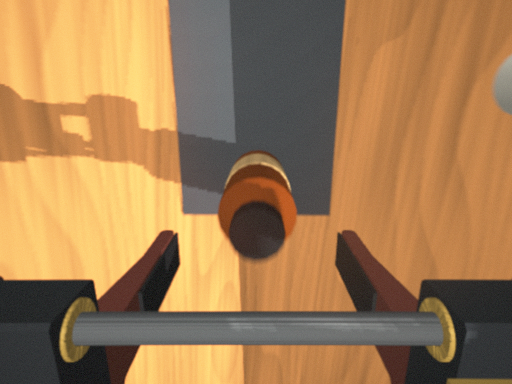

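The varnish bottle stands upright on the mat, cap at (257,230). Next, the glue bottle.

carry_out(
  increments=[
    {"jaw":1,"travel":[15,0,-20],"turn":0},
    {"jaw":1,"travel":[45,1,-45],"turn":0},
    {"jaw":1,"travel":[90,3,-70],"turn":0},
    {"jaw":1,"travel":[138,5,-85],"turn":0},
    {"jaw":1,"travel":[186,7,-88],"turn":0},
    {"jaw":1,"travel":[234,8,-88],"turn":0},
    {"jaw":1,"travel":[282,10,-88],"turn":0},
    {"jaw":1,"travel":[330,12,-88],"turn":0},
  ],
)

```text
clock: 10.75
ee_pos: [0.4858, -0.054, 0.4609]
tool_rot: [[-0.066, 0.998, 0.001], [0.998, 0.066, 0.001], [0.0, 0.001, -1.0]]
wrist_force: [0.8, 0.5, -0.6]
opening: 0.0878
```

carry_out(
  increments=[
    {"jaw":1,"travel":[48,2,0],"turn":0},
    {"jaw":1,"travel":[96,3,0],"turn":0},
    {"jaw":1,"travel":[144,5,0],"turn":0},
    {"jaw":1,"travel":[192,7,0],"turn":0},
    {"jaw":1,"travel":[240,8,0],"turn":0},
    {"jaw":1,"travel":[285,10,0],"turn":0},
    {"jaw":1,"travel":[320,11,0],"turn":0},
    {"jaw":1,"travel":[344,12,0],"turn":0},
  ],
)

```text
clock: 11.55
ee_pos: [0.4748, 0.2913, 0.4603]
tool_rot: [[-0.069, 0.998, -0.001], [0.998, 0.069, 0.0], [0.0, -0.001, -1.0]]
wrist_force: [0.1, -0.7, 0.5]
opening: 0.0877
```

```bash
python3 go.py 0.4755 0.311 0.24 4.2
```

```text
t 11.55 grasp [0.4747 0.2913 0.2973] yaw 3.95 open 0.0877 F [ 0.1 -0.7  0.5] j [-56.  15.  24.  98.  -6.  69. -26.]
travel [19.6  2.1 57.3] turn -0.004
```

carry_out(
  increments=[
    {"jaw":1,"travel":[10,1,5],"turn":0},
    {"jaw":1,"travel":[17,1,15],"turn":0},
    {"jaw":1,"travel":[19,1,30],"turn":0},
    {"jaw":1,"travel":[19,1,45],"turn":0},
    {"jaw":1,"travel":[19,1,55],"turn":0},
    {"jaw":1,"travel":[19,1,60],"turn":0},
    {"jaw":1,"travel":[19,1,60],"turn":0},
    {"jaw":1,"travel":[19,1,60],"turn":0},
  ],
)

```text
clock: 12.35
ee_pos: [0.4758, 0.307, 0.4011]
tool_rot: [[-0.065, 0.998, 0.001], [0.998, 0.065, 0.0], [0.0, 0.001, -1.0]]
wrist_force: [0.0, 0.6, 0.5]
opening: 0.0878
```

```bash
python3 go.py 0.4755 0.311 0.14 4.2; python3 snap.py 7 wrist;python3 go.py 0.4755 0.311 0.14 4.2
python3 - <<'E'
from meas import *
f=pickle.load(open('pics/wrist7.pkl','rb'))
print(proj(f,[[.4755,.311,.196],[.4755,.311,.158]],f['s']))
E
```

```text
t 12.35 grasp [0.4758 0.3071 0.2381] yaw 3.74 open 0.0878 F [0.  0.6 0.5] j [-56.  19.  23. 101.  -8.  62. -26.]
travel [ 4.  -0.  98.1] turn -0.008
t 12.4 grasp [0.4759 0.3072 0.2383] yaw 3.76 open 0.0876 F [-0.2 -0.3  0.1] j [-56.  19.  23. 101.  -8.  62. -26.]
travel [ 3.8 -0.1 98.3] turn -0.008
[[257.55226969 226.3579485 ]
 [257.46938402 206.53253095]]
```

View pics/wrist7.png

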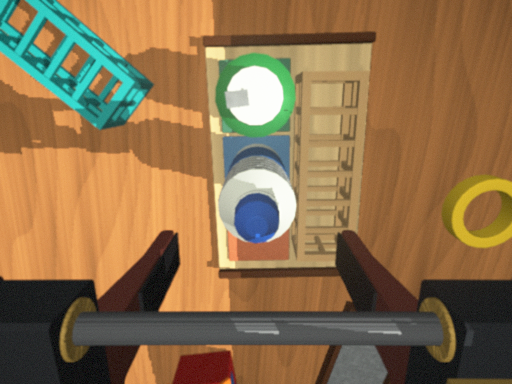

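carry_out(
  increments=[
    {"jaw":1,"travel":[3,0,10],"turn":0},
    {"jaw":1,"travel":[4,0,30],"turn":0},
    {"jaw":1,"travel":[4,0,55],"turn":0},
    {"jaw":1,"travel":[4,0,78],"turn":0},
    {"jaw":1,"travel":[4,0,92],"turn":0},
    {"jaw":1,"travel":[4,0,98],"turn":0},
    {"jaw":1,"travel":[4,0,98],"turn":0},
    {"jaw":1,"travel":[4,0,98],"turn":0},
  ],
)

```text
clock: 13.2
ee_pos: [0.4756, 0.3115, 0.3034]
tool_rot: [[-0.066, 0.998, 0.001], [0.998, 0.066, 0.001], [0.001, 0.001, -1.0]]
wrist_force: [0.6, 0.2, -0.4]
opening: 0.0878
```

```bash
python3 go.py 0.4755 0.311 0.14 4.2; python3 snap.py 8 wrist
```

```text
t 13.2 grasp [0.4757 0.3116 0.1404] yaw 3.78 open 0.0878 F [ 0.6  0.2 -0.4] j [-54.  25.  21. 107. -12.  50. -24.]
travel [-0.5 -0.1  0.4] turn -0.007
```

View pics/wrist8.png

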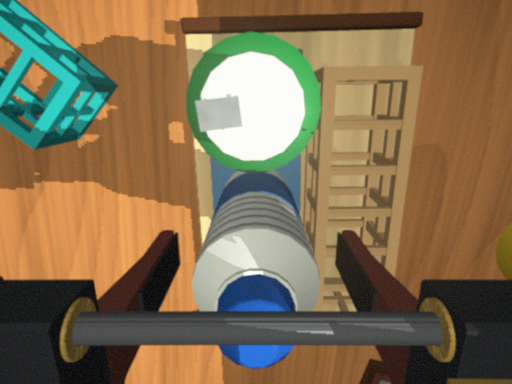

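The glue bottle is centred between the fingers. Close and lift.

carry_out(
  increments=[
    {"jaw":0.7,"travel":[0,0,0],"turn":0},
    {"jaw":0.3,"travel":[0,0,0],"turn":0},
    {"jaw":0.3,"travel":[0,0,0],"turn":0},
    {"jaw":0.3,"travel":[0,0,0],"turn":0},
    {"jaw":0.3,"travel":[0,0,0],"turn":0},
    {"jaw":0.3,"travel":[0,0,-4],"turn":0},
    {"jaw":0.3,"travel":[0,0,-12],"turn":0},
    {"jaw":0.3,"travel":[0,0,-25],"turn":0},
  ],
)

```text
clock: 14.05
ee_pos: [0.4749, 0.3111, 0.3276]
tool_rot: [[-0.066, 0.998, -0.001], [0.998, 0.066, -0.001], [-0.001, -0.002, -1.0]]
wrist_force: [-0.4, -0.4, -3.6]
opening: 0.0574
```

carry_out(
  increments=[
    {"jaw":0.3,"travel":[-3,0,-12],"turn":0},
    {"jaw":0.3,"travel":[-12,0,-32],"turn":0},
    {"jaw":0.3,"travel":[-27,-1,-56],"turn":0},
    {"jaw":0.3,"travel":[-47,-2,-80],"turn":0},
    {"jaw":0.3,"travel":[-72,-3,-98],"turn":0},
    {"jaw":0.3,"travel":[-100,-4,-109],"turn":0},
    {"jaw":0.3,"travel":[-132,-5,-113],"turn":0},
    {"jaw":0.3,"travel":[-168,-7,-113],"turn":0},
  ],
)

```text
clock: 14.85
ee_pos: [0.4793, 0.142, 0.4425]
tool_rot: [[-0.067, 0.998, 0.002], [0.998, 0.067, 0.002], [0.002, 0.002, -1.0]]
wrist_force: [0.7, 0.1, -3.4]
opening: 0.0575
```

carry_out(
  increments=[
    {"jaw":0.3,"travel":[-40,-2,0],"turn":0},
    {"jaw":0.3,"travel":[-80,-3,0],"turn":0},
    {"jaw":0.3,"travel":[-120,-5,0],"turn":0},
    {"jaw":0.3,"travel":[-160,-7,0],"turn":0},
    {"jaw":0.3,"travel":[-200,-8,0],"turn":0},
    {"jaw":0.3,"travel":[-240,-10,0],"turn":0},
    {"jaw":0.3,"travel":[-280,-12,0],"turn":0},
    {"jaw":0.3,"travel":[-318,-13,0],"turn":0},
  ],
)

```text
clock: 15.65
ee_pos: [0.4865, -0.1771, 0.4419]
tool_rot: [[-0.065, 0.998, 0.002], [0.998, 0.065, 0.001], [0.0, 0.002, -1.0]]
wrist_force: [-0.0, 0.0, -4.0]
opening: 0.0576
```

```bash
python3 go.py 0.4905 -0.3075 0.16 3.7
```

```text
t 15.65 grasp [ 0.4868 -0.177   0.2789] yaw 3.75 open 0.0576 F [-0.  0. -4.] j [-20.  13.  41. 105.  -9.  65.  28.]
travel [-130.4   -4.8  118.8] turn 0.001
```

carry_out(
  increments=[
    {"jaw":0.3,"travel":[-36,-1,0],"turn":0},
    {"jaw":0.3,"travel":[-68,-3,5],"turn":0},
    {"jaw":0.3,"travel":[-94,-4,14],"turn":0},
    {"jaw":0.3,"travel":[-114,-5,30],"turn":0},
    {"jaw":0.3,"travel":[-125,-5,50],"turn":0},
    {"jaw":0.3,"travel":[-130,-5,70],"turn":0},
    {"jaw":0.3,"travel":[-131,-5,90],"turn":0},
    {"jaw":0.3,"travel":[-131,-5,105],"turn":0},
  ],
)

```text
clock: 16.45
ee_pos: [0.4906, -0.3063, 0.3353]
tool_rot: [[-0.065, 0.998, 0.0], [0.998, 0.065, 0.0], [0.0, 0.0, -1.0]]
wrist_force: [0.7, 0.7, -3.1]
opening: 0.0577
```

carry_out(
  increments=[
    {"jaw":0.3,"travel":[0,0,13],"turn":0},
    {"jaw":0.3,"travel":[0,0,24],"turn":0},
    {"jaw":0.3,"travel":[0,0,33],"turn":0},
    {"jaw":0.3,"travel":[0,0,39],"turn":0},
    {"jaw":0.3,"travel":[0,0,42],"turn":0},
    {"jaw":0.3,"travel":[0,0,42],"turn":0},
    {"jaw":0.3,"travel":[0,0,42],"turn":0},
  ],
)

```text
clock: 17.15
ee_pos: [0.4911, -0.3061, 0.294]
tool_rot: [[-0.066, 0.998, 0.001], [0.998, 0.066, -0.0], [-0.0, 0.001, -1.0]]
wrist_force: [0.1, -1.3, -3.6]
opening: 0.0575
```

```bash
python3 go.py 0.4905 -0.3075 0.1242 3.7; python3 snap.py 9 wrist
```

```text
t 17.15 grasp [ 0.4912 -0.3061  0.131 ] yaw 3.78 open 0.0575 F [ 0.1 -1.3 -3.6] j [ -0.  30.  38. 107. -23.  51.  52.]
travel [-1.4 -0.7  6.8] turn 0.001
```

View pics/wrist9.png

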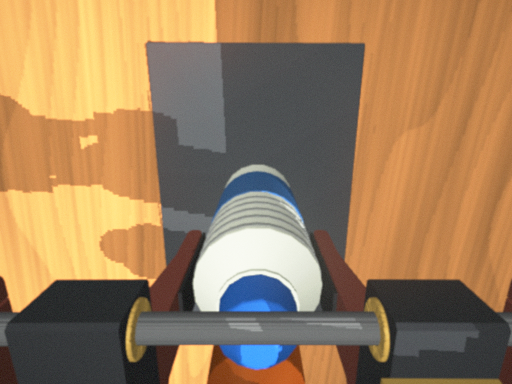

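The glue bottle is over the mat, with the amber cap just behind it. Lowering to contact.

carry_out(
  increments=[
    {"jaw":0.3,"travel":[0,0,3],"turn":0},
    {"jaw":0.3,"travel":[0,0,6],"turn":0},
    {"jaw":0.3,"travel":[0,0,7.5],"turn":0},
    {"jaw":0.3,"travel":[0,0,8],"turn":0},
    {"jaw":0.3,"travel":[0,0,8],"turn":0},
  ],
)

```text
clock: 17.7
ee_pos: [0.4909, -0.3062, 0.2868]
tool_rot: [[-0.066, 0.998, 0.001], [0.998, 0.066, 0.001], [0.001, 0.001, -1.0]]
wrist_force: [-3.6, 2.7, 10.2]
opening: 0.0574
```

carry_out(
  increments=[
    {"jaw":0.3,"travel":[0,0,-1],"turn":0},
    {"jaw":0.75,"travel":[0,0,-1],"turn":0},
    {"jaw":1,"travel":[0,0,-1],"turn":0},
    {"jaw":1,"travel":[0,0,-1],"turn":0},
    {"jaw":1,"travel":[0,0,-12],"turn":0},
    {"jaw":1,"travel":[0,0,-40],"turn":0},
    {"jaw":1,"travel":[0,0,-80],"turn":0},
    {"jaw":1,"travel":[0,0,-125],"turn":0},
  ],
)

```text
clock: 18.5
ee_pos: [0.4906, -0.3059, 0.412]
tool_rot: [[-0.065, 0.998, -0.002], [0.998, 0.065, 0.0], [0.0, -0.002, -1.0]]
wrist_force: [0.5, 0.3, -0.4]
opening: 0.0879
```

```bash
python3 snap.py 10 wrist side;python3 go.py 0.4695 0.389 0.25 4.2
```

```text
t 18.6 grasp [ 0.493  -0.3083  0.2541] yaw 3.73 open 0.0876 F [-0.1 -0.1  0.1] j [ -4.  22.  42.  99. -16.  65.  46.]
travel [696.7  23.3   1.2] turn -0.008
```

View pics/wrist10.png

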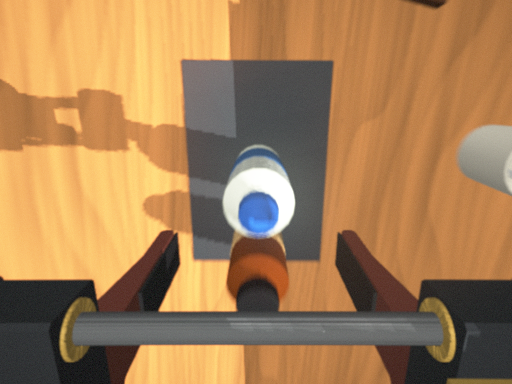

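Both bottles stand upright on the mat. On to the paint bottle.

carry_out(
  increments=[
    {"jaw":1,"travel":[15,0,-5],"turn":0},
    {"jaw":1,"travel":[45,1,-10],"turn":0},
    {"jaw":1,"travel":[90,3,-10],"turn":0},
    {"jaw":1,"travel":[138,5,-10],"turn":0},
    {"jaw":1,"travel":[186,7,-10],"turn":0},
    {"jaw":1,"travel":[234,8,-10],"turn":0},
    {"jaw":1,"travel":[282,10,-10],"turn":0},
    {"jaw":1,"travel":[330,11,-10],"turn":0},
  ],
)

```text
clock: 19.4
ee_pos: [0.4796, 0.0257, 0.4211]
tool_rot: [[-0.066, 0.998, 0.001], [0.998, 0.066, 0.001], [0.001, 0.001, -1.0]]
wrist_force: [0.3, -0.3, -0.7]
opening: 0.0876
```

carry_out(
  increments=[
    {"jaw":1,"travel":[48,2,0],"turn":0},
    {"jaw":1,"travel":[96,3,0],"turn":0},
    {"jaw":1,"travel":[144,5,0],"turn":0},
    {"jaw":1,"travel":[192,6,0],"turn":0},
    {"jaw":1,"travel":[240,8,0],"turn":0},
    {"jaw":1,"travel":[285,9,0],"turn":0},
    {"jaw":1,"travel":[320,11,0],"turn":0},
    {"jaw":1,"travel":[342,12,0],"turn":0},
  ],
)

```text
clock: 20.2
ee_pos: [0.4686, 0.3693, 0.4204]
tool_rot: [[-0.069, 0.998, -0.0], [0.998, 0.069, 0.0], [0.0, -0.0, -1.0]]
wrist_force: [0.0, -0.4, 0.1]
opening: 0.0878
```

```bash
python3 go.py 0.4695 0.389 0.126 4.2
```

```text
t 20.2 grasp [0.4685 0.3694 0.2574] yaw 3.96 open 0.0878 F [ 0.  -0.4  0.1] j [-62.  21.  25.  96. -10.  65. -30.]
travel [ 19.5   2.3 131.4] turn -0.004
```

carry_out(
  increments=[
    {"jaw":1,"travel":[10,1,0],"turn":0},
    {"jaw":1,"travel":[17,1,3],"turn":0},
    {"jaw":1,"travel":[19,1,10],"turn":0},
    {"jaw":1,"travel":[19,1,15],"turn":0},
    {"jaw":1,"travel":[19,1,20],"turn":0},
    {"jaw":1,"travel":[19,1,20],"turn":0},
  ],
)

```text
clock: 20.8
ee_pos: [0.4694, 0.384, 0.3999]
tool_rot: [[-0.065, 0.998, -0.001], [0.998, 0.065, -0.001], [-0.001, -0.001, -1.0]]
wrist_force: [-1.2, -0.6, -0.6]
opening: 0.0878
```

```bash
python3 go.py 0.4695 0.389 0.126 4.2; python3 snap.py 11 wrist
```

```text
t 20.8 grasp [0.4693 0.3839 0.2369] yaw 3.71 open 0.0878 F [-1.2 -0.6 -0.6] j [-62.  23.  25.  96. -10.  64. -31.]
travel [  5.    0.5 110.9] turn -0.009
```

View pics/wrist11.png

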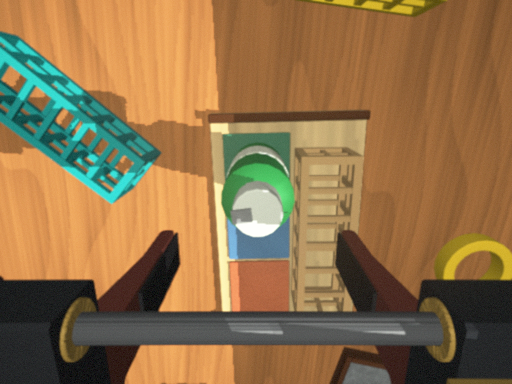

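carry_out(
  increments=[
    {"jaw":1,"travel":[3,0,10],"turn":0},
    {"jaw":1,"travel":[5,0,32],"turn":0},
    {"jaw":1,"travel":[5,0,60],"turn":0},
    {"jaw":1,"travel":[5,0,86],"turn":0},
    {"jaw":1,"travel":[5,0,102],"turn":0},
    {"jaw":1,"travel":[5,0,110],"turn":0},
    {"jaw":1,"travel":[5,0,111],"turn":0},
    {"jaw":1,"travel":[5,0,111],"turn":0},
  ],
)

```text
clock: 21.65
ee_pos: [0.4693, 0.3902, 0.2901]
tool_rot: [[-0.066, 0.998, 0.001], [0.998, 0.066, 0.0], [0.0, 0.001, -1.0]]
wrist_force: [1.0, -0.3, -1.2]
opening: 0.0878
```

```bash
python3 go.py 0.4695 0.389 0.126 4.2; python3 snap.py 12 wrist
```

```text
t 21.65 grasp [0.4693 0.3903 0.1271] yaw 3.78 open 0.0878 F [ 1.  -0.3 -1.2] j [-60.  30.  22. 101. -14.  51. -28.]
travel [-1.2  0.2  1.1] turn -0.007
```

View pics/wrist12.png

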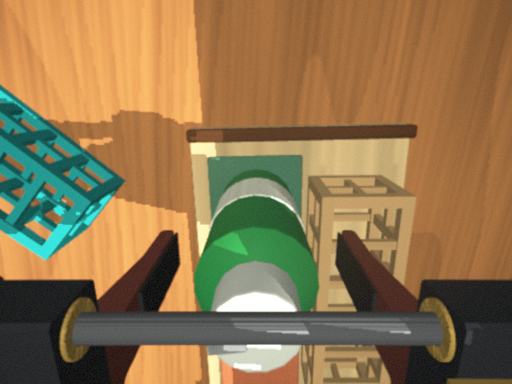

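The paint bottle is centred. Close and lift. I also use the tile views (frames 11 and 12) to measure the tile centres before leaving.

carry_out(
  increments=[
    {"jaw":0.7,"travel":[-1,0,1],"turn":0},
    {"jaw":0.3,"travel":[-1,0,1],"turn":0},
    {"jaw":0.3,"travel":[-1,0,1],"turn":0},
    {"jaw":0.3,"travel":[-1,0,1],"turn":0},
    {"jaw":0.3,"travel":[-1,0,1],"turn":0},
    {"jaw":0.3,"travel":[-1,0,-4],"turn":0},
    {"jaw":0.3,"travel":[-1,0,-12],"turn":0},
    {"jaw":0.3,"travel":[-1,0,-25],"turn":0},
  ],
)

```text
clock: 22.5
ee_pos: [0.4688, 0.3889, 0.3147]
tool_rot: [[-0.066, 0.998, -0.001], [0.998, 0.066, -0.001], [-0.001, -0.001, -1.0]]
wrist_force: [0.5, -0.5, -2.6]
opening: 0.0577
```

carry_out(
  increments=[
    {"jaw":0.3,"travel":[-3,0,-12],"turn":0},
    {"jaw":0.3,"travel":[-12,0,-32],"turn":0},
    {"jaw":0.3,"travel":[-27,-1,-56],"turn":0},
    {"jaw":0.3,"travel":[-47,-2,-80],"turn":0},
    {"jaw":0.3,"travel":[-72,-3,-98],"turn":0},
    {"jaw":0.3,"travel":[-100,-4,-109],"turn":0},
    {"jaw":0.3,"travel":[-132,-5,-113],"turn":0},
    {"jaw":0.3,"travel":[-168,-6,-113],"turn":0},
  ],
)

```text
clock: 23.3
ee_pos: [0.4741, 0.2199, 0.4296]
tool_rot: [[-0.067, 0.998, 0.002], [0.998, 0.067, 0.002], [0.002, 0.002, -1.0]]
wrist_force: [0.2, -0.7, -2.2]
opening: 0.0572
```

carry_out(
  increments=[
    {"jaw":0.3,"travel":[-40,-2,0],"turn":0},
    {"jaw":0.3,"travel":[-80,-3,0],"turn":0},
    {"jaw":0.3,"travel":[-120,-5,0],"turn":0},
    {"jaw":0.3,"travel":[-160,-6,0],"turn":0},
    {"jaw":0.3,"travel":[-200,-8,0],"turn":0},
    {"jaw":0.3,"travel":[-240,-9,0],"turn":0},
    {"jaw":0.3,"travel":[-280,-11,0],"turn":0},
    {"jaw":0.3,"travel":[-318,-12,0],"turn":0},
  ],
)

```text
clock: 24.1
ee_pos: [0.4825, -0.0994, 0.4289]
tool_rot: [[-0.065, 0.998, 0.002], [0.998, 0.065, 0.001], [0.001, 0.002, -1.0]]
wrist_force: [1.0, -0.7, -3.1]
opening: 0.0575
```

```bash
python3 go.py 0.4853 -0.2267 0.11 3.7
```

```text
t 24.1 grasp [ 0.4828 -0.0992  0.2659] yaw 3.74 open 0.0575 F [ 1.  -0.7 -3.1] j [-29.  10.  41. 110.  -7.  63.  18.]
travel [-127.4   -5.8  155.8] turn 0.001
```

carry_out(
  increments=[
    {"jaw":0.3,"travel":[-36,-2,0],"turn":0},
    {"jaw":0.3,"travel":[-68,-3,2],"turn":0},
    {"jaw":0.3,"travel":[-94,-4,8],"turn":0},
    {"jaw":0.3,"travel":[-112,-5,22],"turn":0},
    {"jaw":0.3,"travel":[-122,-6,44],"turn":0},
    {"jaw":0.3,"travel":[-127,-6,68],"turn":0},
    {"jaw":0.3,"travel":[-128,-6,92],"turn":0},
    {"jaw":0.3,"travel":[-128,-6,110],"turn":0},
  ],
)

```text
clock: 24.9
ee_pos: [0.4852, -0.2256, 0.3173]
tool_rot: [[-0.065, 0.998, 0.0], [0.998, 0.065, 0.0], [0.0, 0.0, -1.0]]
wrist_force: [-0.7, 1.0, -3.1]
opening: 0.0577
```

carry_out(
  increments=[
    {"jaw":0.3,"travel":[0,0,13],"turn":0},
    {"jaw":0.3,"travel":[0,0,23],"turn":0},
    {"jaw":0.3,"travel":[0,0,31],"turn":0},
    {"jaw":0.3,"travel":[0,0,36],"turn":0},
    {"jaw":0.3,"travel":[0,0,38],"turn":0},
    {"jaw":0.3,"travel":[0,0,38],"turn":0},
    {"jaw":0.3,"travel":[0,0,38],"turn":0},
  ],
)

```text
clock: 25.6
ee_pos: [0.4858, -0.2253, 0.28]
tool_rot: [[-0.066, 0.998, 0.001], [0.998, 0.066, -0.0], [-0.0, 0.001, -1.0]]
wrist_force: [-0.5, 0.5, -2.5]
opening: 0.0575
```

```bash
python3 go.py 0.4853 -0.2267 0.11 3.7; python3 snap.py 13 wrist
```

```text
t 25.6 grasp [ 0.4859 -0.2253  0.117 ] yaw 3.78 open 0.0575 F [-0.5  0.5 -2.5] j [ -9.  27.  38. 113. -22.  47.  45.]
travel [-1.4 -0.6  7. ] turn 0.001
```

View pics/wrist13.png

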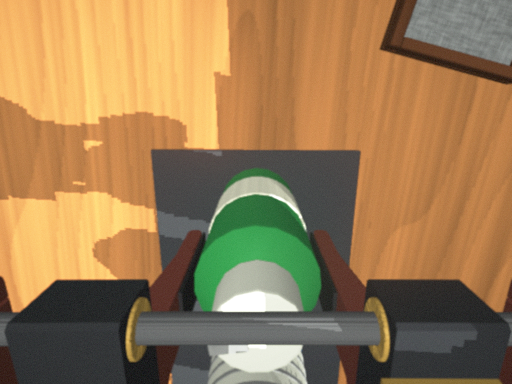

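carry_out(
  increments=[
    {"jaw":0.3,"travel":[0,0,3],"turn":0},
    {"jaw":0.3,"travel":[0,0,5.5],"turn":0},
    {"jaw":0.3,"travel":[0,0,7],"turn":0},
    {"jaw":0.3,"travel":[0,0,7.5],"turn":0},
    {"jaw":0.3,"travel":[0,0,7.5],"turn":0},
  ],
)

```text
clock: 26.15
ee_pos: [0.4855, -0.2253, 0.2728]
tool_rot: [[-0.066, 0.998, 0.0], [0.998, 0.066, 0.001], [0.001, 0.0, -1.0]]
wrist_force: [-2.7, 0.7, 6.8]
opening: 0.0576
```

carry_out(
  increments=[
    {"jaw":0.3,"travel":[0,0,-0.7],"turn":0},
    {"jaw":0.75,"travel":[0,0,-0.7],"turn":0},
    {"jaw":1,"travel":[0,0,-0.7],"turn":0},
    {"jaw":1,"travel":[0,0,-0.7],"turn":0},
    {"jaw":1,"travel":[0,0,-12],"turn":0},
    {"jaw":1,"travel":[0,0,-40],"turn":0},
    {"jaw":1,"travel":[0,0,-80],"turn":0},
    {"jaw":1,"travel":[0,0,-125],"turn":0},
  ],
)

```text
clock: 26.95
ee_pos: [0.4852, -0.2252, 0.3986]
tool_rot: [[-0.065, 0.998, -0.002], [0.998, 0.065, -0.0], [-0.0, -0.002, -1.0]]
wrist_force: [1.0, 0.4, 0.4]
opening: 0.0878
```

```bash
python3 go.py 0.547 0.320 0.25 4.2;python3 snap.py 14 wrist scene side
python3 - <<'E'
from meas import *
# bottles on mat, tiles from scene/side
fs={n:pickle.load(open(f'pics/{n}14.pkl','rb')) for n in('scene','side')}
cl={n:cloud(f) for n,f in fs.items()}
for b,c,zs in [('paint',(.4855,-.226),.122),('glue',(.491,-.306),.138),('varn',(.496,-.386),.128)]:
    for n in cl:
        P=cl[n].reshape(-1,3); m=(np.hypot(P[:,0]-c[0],P[:,1]-c[1])<.045)&(P[:,2]>.05)&(P[:,2]<zs)
        if m.sum()>40: r=circ(P[m]); print(b,n,m.sum(),r.x.round(4),np.sqrt((r.fun**2).mean()).round(4))
E
```

```text
t 26.95 grasp [ 0.4849 -0.2252  0.2356] yaw 3.75 open 0.0878 F [1.  0.4 0.4] j [-15.  18.  43. 107. -14.  61.  38.]
travel [540.   97.3 -14.7] turn -0.008
paint scene 438 [ 0.4854 -0.2238] 0.0012
paint side 309 [ 0.4851 -0.2263] 0.0026
glue scene 560 [ 0.4907 -0.3059] 0.0009
glue side 167 [ 0.49   -0.3059] 0.0028
varn scene 536 [ 0.4949 -0.385 ] 0.001
varn side 108 [ 0.495  -0.3854] 0.0029
```

View pics/scene14.png

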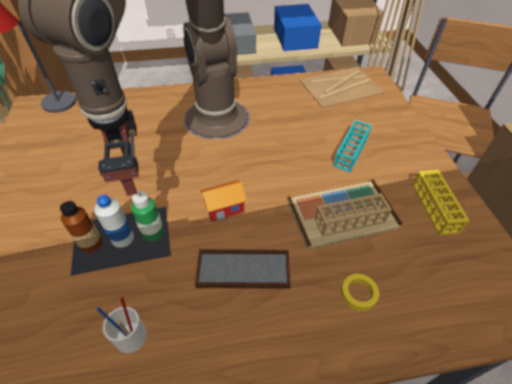

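View pics/side14.png

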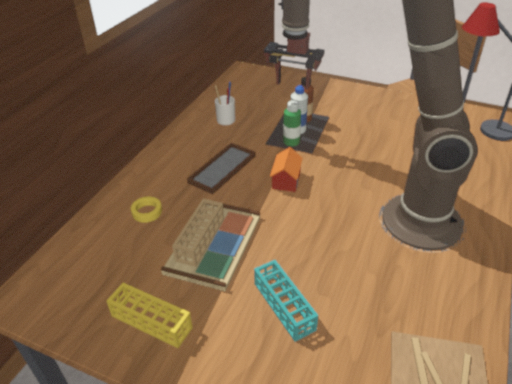

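All three bottles stand on the mat and have been released. Now I measure the tiles, the tray and the frame from these clear views.

Run:
```python
from meas import *
fs={n:pickle.load(open(f'pics/{n}14.pkl','rb')) for n in('scene','side')}
def mrect(f,m,z):
    k,l,st,_=cv2.connectedComponentsWithStats(m.astype(np.uint8)); i=1+st[1:,4].argmax()
    c=max(cv2.findContours((l==i).astype(np.uint8),cv2.RETR_EXTERNAL,cv2.CHAIN_APPROX_NONE)[0],key=len).reshape(-1,2)
    return st[i][4],rect(onplane(f,c,z))
for n,f in fs.items():
    P=cloud(f); hsv=cv2.cvtColor(f['frame'],cv2.COLOR_RGB2HSV).astype(int); H,S,V=[hsv[...,i] for i in range(3)]
    reg=(P[...,0]>.4)&(P[...,0]<.54)&(P[...,1]>.15)&(P[...,1]<.47)&(P[...,2]<.035)
    for t,m in [('blue',(H>100)&(H<125)&(S>90)),('green',(H>40)&(H<98)&(S>80)),('terra',((H<9)|(H>172))&(S>90))]:
        print(n,t,mrect(f,m&reg,.020))
    u=(P[...,:2]-[.547,.320])@np.array([.9973,.0732]); v=(P[...,:2]-[.547,.320])@np.array([-.0732,.9973])
    m=(abs(u)<.045)&(abs(v)<.12)&(P[...,2]>.066)&(P[...,2]<.085); print(n,'frame',m.sum(),rect(P[m]))
    m=(P[...,0]>.5)&(P[...,0]<.8)&(P[...,1]>-.2)&(P[...,1]<.2)&(P[...,2]>.015)&(P[...,2]<.03); print(n,'tray lips',mrect(f,m,.02),rect(P[m]))
```

```text
scene blue (np.int32(172), (array([457.4, 308.3]), array([28.4, 68.2]), 4.6))
scene green (np.int32(160), (array([450.7, 388. ]), array([28. , 67.9]), 4.4))Traceback (most recent call last):
  File "<stdin>", line 11, in <module>
  File "<stdin>", line 4, in mrect
ValueError: attempt to get argmax of an empty sequence
```

Run:
```python
from meas import *
fs={n:pickle.load(open(f'pics/{n}14.pkl','rb')) for n in('scene','side')}
def mrect(f,m,z):
    k,l,st,_=cv2.connectedComponentsWithStats(m.astype(np.uint8))
    if k<2: return None
    i=1+st[1:,4].argmax()
    c=max(cv2.findContours((l==i).astype(np.uint8),cv2.RETR_EXTERNAL,cv2.CHAIN_APPROX_NONE)[0],key=len).reshape(-1,2)
    return int(st[i][4]),rect(onplane(f,c,z))
f=fs['side']; print(cv2.cvtColor(f['frame'][222:223,236:240],cv2.COLOR_RGB2HSV)); 
for n,f in fs.items():
    P=cloud(f); hsv=cv2.cvtColor(f['frame'],cv2.COLOR_RGB2HSV).astype(int); H,S,V=[hsv[...,i] for i in range(3)]
    reg=(P[...,0]>.42)&(P[...,0]<.53)&(P[...,1]>.17)&(P[...,1]<.45)&(P[...,2]<.035)
    for t,m in [('blue',(H>100)&(H<125)&(S>90)),('green',(H>40)&(H<98)&(S>80)),('terra',((H<12)|(H>172))&(S>110))]:
        print(n,t,mrect(f,m&reg,.020))
    u=(P[...,:2]-[.547,.320])@np.array([.9973,.0732]); v=(P[...,:2]-[.547,.320])@np.array([-.0732,.9973])
    m=(abs(u)<.045)&(abs(v)<.12)&(P[...,2]>.066)&(P[...,2]<.085); print(n,'frame',m.sum(),rect(P[m]))
    m=(P[...,0]>.5)&(P[...,0]<.8)&(P[...,1]>-.2)&(P[...,1]<.2)&(P[...,2]>.015)&(P[...,2]<.03); print(n,'tray lips',mrect(f,m,.02),rect(P[m]))
```

```text
[[[ 10 129 146]
  [ 10 131 146]
  [ 10 132 145]
  [ 10 133 144]]]
scene blue (172, (array([457.4, 308.3]), array([28.4, 68.2]), 4.6))
scene green (160, (array([450.7, 388. ]), array([28. , 67.9]), 4.4))
scene terra (353, (array([483.9, 231.4]), array([70.4, 72.4]), 4.6))
scene frame 830 (array([547.4, 321.7]), array([ 63. , 190.6]), 4.3)
scene tray lips (858, (array([643. ,   4.4]), array([235.4, 104.7]), 79.1)) (array([6.068e+02, 4.000e-01]), array([211.2, 399.7]), 0.3)
side blue (1, (array([503.7, 283.4]), array([0., 0.]), 0.0))
side green None
side terra (459, (array([480.4, 230.7]), array([73.1, 72.4]), 4.8))
side frame 811 (array([546.1, 320.7]), array([ 63.2, 194.3]), 4.1)
side tray lips (483, (array([639.1,   4.5]), array([245.1, 108.1]), 79.8)) (array([628.8,  49.1]), array([186.9, 352.5]), 14.3)
```

Frame: (0.547, 0.320), yaw 4.2°. Tray: (0.641, 0.0045), yaw −10.4°. The terracotta tile is at (0.482, 0.231), which puts blue at about (0.476, 0.311) and green at about (0.469, 0.390), matching the bottles' starts. Now to the frame.

carry_out(
  increments=[
    {"jaw":1,"travel":[15,2,-5],"turn":0},
    {"jaw":1,"travel":[50,7,-15],"turn":0},
    {"jaw":1,"travel":[95,14,-15],"turn":0},
    {"jaw":1,"travel":[142,22,-15],"turn":0},
    {"jaw":1,"travel":[189,31,-15],"turn":0},
    {"jaw":1,"travel":[236,40,-15],"turn":0},
    {"jaw":1,"travel":[283,49,-15],"turn":0},
    {"jaw":1,"travel":[330,58,-15],"turn":0},
  ],
)

```text
clock: 27.9
ee_pos: [0.5212, 0.1099, 0.4116]
tool_rot: [[-0.066, 0.998, -0.001], [0.998, 0.066, -0.0], [-0.0, -0.001, -1.0]]
wrist_force: [0.9, 0.2, -0.4]
opening: 0.088
```

carry_out(
  increments=[
    {"jaw":1,"travel":[46,9,0],"turn":0},
    {"jaw":1,"travel":[90,17,0],"turn":0},
    {"jaw":1,"travel":[130,25,0],"turn":0},
    {"jaw":1,"travel":[165,31,0],"turn":0},
    {"jaw":1,"travel":[190,36,0],"turn":0},
    {"jaw":1,"travel":[205,39,0],"turn":0},
    {"jaw":1,"travel":[210,40,0],"turn":0},
    {"jaw":1,"travel":[210,40,0],"turn":0},
  ],
)

```text
clock: 28.7
ee_pos: [0.5478, 0.3197, 0.4116]
tool_rot: [[-0.066, 0.998, -0.001], [0.998, 0.066, -0.001], [-0.001, -0.001, -1.0]]
wrist_force: [1.0, -0.2, -0.3]
opening: 0.0877
```

```bash
python3 snap.py 15 wrist; python3 go.py 0.547 0.320 0.062 4.2
python3 - <<'E'
from meas import *
f=pickle.load(open('pics/wrist15.pkl','rb')); s=f['s']; P=cloud(f,s)
u=(P[...,:2]-[.547,.320])@np.array([.9973,.0732]); v=(P[...,:2]-[.547,.320])@np.array([-.0732,.9973])
m=(abs(u)<.045)&(abs(v)<.12)&(P[...,2]>.066)&(P[...,2]<.085); print('frame',m.sum(),rect(P[m]))
hsv=cv2.cvtColor(f['frame'],cv2.COLOR_RGB2HSV).astype(int); H,S,V=[hsv[...,i] for i in range(3)]
reg=(P[...,0]>.42)&(P[...,0]<.53)&(P[...,1]>.17)&(P[...,1]<.45)&(P[...,2]<.035)
for t,mm in [('blue',(H>100)&(H<125)&(S>90)),('green',(H>40)&(H<98)&(S>80)),('terra',((H<12)|(H>172))&(S>110))]:
    mm=mm&reg
    if mm.sum()>20: print(t,mm.sum(),rect(P[mm]))
E
```

```text
t 28.75 grasp [0.548  0.3186 0.2489] yaw 3.7 open 0.0879 F [-0.6 -0.7  0.4] j [-57.  26.  31.  91. -14.  67. -18.]
travel [  1.5  -0.9 186.9] turn -0.009
frame 5252 (array([546.2, 320. ]), array([ 60.2, 190.3]), 4.2)
blue 3586 (array([473.7, 309.4]), array([71.9, 73.4]), 4.3)
green 4247 (array([467.6, 388.6]), array([72.9, 72.9]), 4.9)
terra 3100 (array([476.4, 309.9]), array([109.3, 279.2]), 0.7)
```

View pics/wrist15.png

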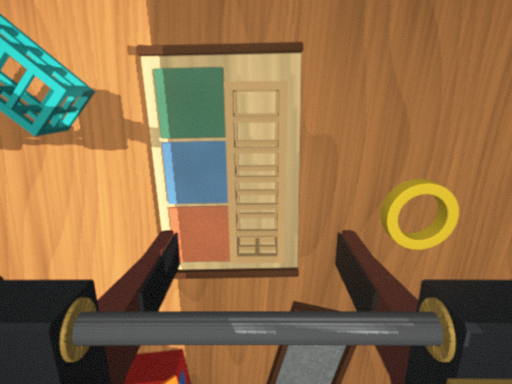

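The wrist view agrees on the frame and the tiles. Descending onto the frame's mid laths.

carry_out(
  increments=[
    {"jaw":1,"travel":[1,-1,10],"turn":-0.009},
    {"jaw":1,"travel":[1,-1,35],"turn":-0.009},
    {"jaw":1,"travel":[1,-1,70],"turn":-0.009},
    {"jaw":1,"travel":[1,-1,105],"turn":-0.009},
    {"jaw":1,"travel":[1,-1,130],"turn":-0.009},
    {"jaw":1,"travel":[1,-1,142],"turn":-0.009},
    {"jaw":1,"travel":[1,-1,145],"turn":-0.009},
    {"jaw":1,"travel":[1,-1,145],"turn":-0.009},
  ],
)

```text
clock: 29.55
ee_pos: [0.5471, 0.3206, 0.2676]
tool_rot: [[-0.074, 0.997, 0.0], [0.997, 0.074, 0.0], [0.0, 0.0, -1.0]]
wrist_force: [0.8, 0.9, 0.6]
opening: 0.0876
```

```bash
python3 snap.py 16 wrist; python3 go.py 0.547 0.320 0.062 4.2
```

```text
t 29.6 grasp [0.5475 0.321  0.1053] yaw 4.27 open 0.0876 F [ 0.1 -0.3  0.6] j [-54.  35.  27.  99. -20.  51. -14.]
travel [-0.8 -0.4 43.3] turn 0.001
```

View pics/wrist16.png

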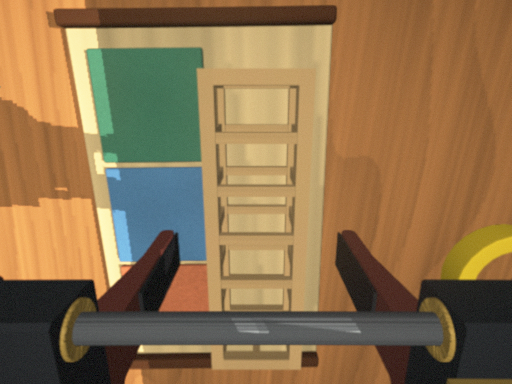

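The frame is centred between the fingers. Going down the last 43 mm, closing and lifting.

carry_out(
  increments=[
    {"jaw":1,"travel":[-1,0,12],"turn":0},
    {"jaw":1,"travel":[-1,0,28],"turn":0},
    {"jaw":1,"travel":[-1,0,39],"turn":0},
    {"jaw":1,"travel":[-1,0,43],"turn":0},
    {"jaw":1,"travel":[-1,0,43],"turn":0},
    {"jaw":0.7,"travel":[-1,0,43],"turn":0},
    {"jaw":0.4,"travel":[-1,0,43],"turn":0},
    {"jaw":0.4,"travel":[-1,0,43],"turn":0},
  ],
)

```text
clock: 30.4
ee_pos: [0.547, 0.3202, 0.2246]
tool_rot: [[-0.075, 0.997, 0.001], [0.997, 0.075, 0.001], [0.0, 0.001, -1.0]]
wrist_force: [-0.6, 0.5, -0.2]
opening: 0.0673
```

carry_out(
  increments=[
    {"jaw":0.4,"travel":[0,0,0],"turn":0},
    {"jaw":0.4,"travel":[0,0,0],"turn":0},
    {"jaw":0.4,"travel":[0,0,0],"turn":0},
    {"jaw":0.4,"travel":[0,0,-5],"turn":0},
    {"jaw":0.4,"travel":[0,0,-15],"turn":0},
    {"jaw":0.4,"travel":[0,0,-30],"turn":0},
    {"jaw":0.4,"travel":[0,0,-45],"turn":0},
    {"jaw":0.4,"travel":[0,0,-55],"turn":0},
  ],
)

```text
clock: 31.2
ee_pos: [0.5472, 0.3201, 0.2815]
tool_rot: [[-0.075, 0.997, 0.002], [0.997, 0.075, 0.001], [0.001, 0.002, -1.0]]
wrist_force: [0.9, 0.8, -2.1]
opening: 0.0596
```

```bash
python3 snap.py 17 wrist; python3 go.py 0.641 0.0045 0.15 -10.4
```

```text
t 31.25 grasp [0.5481 0.3207 0.1197] yaw 4.29 open 0.0594 F [ 0.7 -0.1  0.4] j [-54.  34.  28.  99. -19.  53. -14.]
travel [-321.8   69.6  -30.8] turn 0.256
```

View pics/wrist17.png

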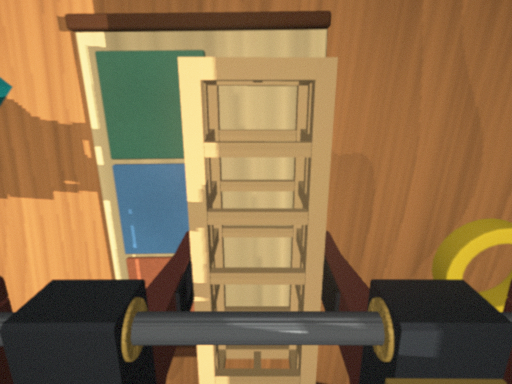

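The frame is held level, opening 59.5 mm. Carrying it to the tray and turning 14.6°.

carry_out(
  increments=[
    {"jaw":0.4,"travel":[-5,1,-10],"turn":0},
    {"jaw":0.4,"travel":[-20,4,-22],"turn":0.02},
    {"jaw":0.4,"travel":[-45,10,-30],"turn":0.05},
    {"jaw":0.4,"travel":[-77,17,-30],"turn":0.08},
    {"jaw":0.4,"travel":[-112,24,-30],"turn":0.11},
    {"jaw":0.4,"travel":[-148,32,-30],"turn":0.14},
    {"jaw":0.4,"travel":[-184,40,-30],"turn":0.17},
    {"jaw":0.4,"travel":[-220,48,-30],"turn":0.2},
  ],
)

```text
clock: 32.05
ee_pos: [0.6114, 0.0998, 0.3097]
tool_rot: [[0.13, 0.992, 0.0], [0.992, -0.13, -0.001], [-0.001, 0.0, -1.0]]
wrist_force: [0.9, 0.2, -1.6]
opening: 0.0595
```

```bash
python3 go.py 0.641 0.0045 0.10 -10.4
```

```text
t 32.05 grasp [0.6115 0.0997 0.1467] yaw -7.46 open 0.0595 F [ 0.9  0.2 -1.6] j [-37.  31.  33. 100. -20.  55.  -4.]
travel [-90.7  41.7  46.8] turn 0.051
```

carry_out(
  increments=[
    {"jaw":0.4,"travel":[-30,13,0],"turn":0.02},
    {"jaw":0.4,"travel":[-55,25,2],"turn":0.035},
    {"jaw":0.4,"travel":[-73,33,8],"turn":0.045},
    {"jaw":0.4,"travel":[-84,39,18],"turn":0.051},
    {"jaw":0.4,"travel":[-89,41,28],"turn":0.051},
    {"jaw":0.4,"travel":[-90,42,34],"turn":0.051},
    {"jaw":0.4,"travel":[-90,42,37],"turn":0.051},
    {"jaw":0.4,"travel":[-90,42,37],"turn":0.051},
  ],
)

```text
clock: 32.85
ee_pos: [0.6414, 0.011, 0.2714]
tool_rot: [[0.173, 0.985, -0.001], [0.985, -0.173, 0.0], [0.0, -0.001, -1.0]]
wrist_force: [0.1, 0.0, -1.8]
opening: 0.0601
```

```bash
python3 go.py 0.641 0.0045 0.053 -10.4; python3 snap.py 18 wrist scene side; python3 go.py 0.641 0.0045 0.053 -10.4
python3 - <<'E'
from meas import *
s=None
for n in('wrist','scene','side'):
    f=pickle.load(open(f'pics/{n}18.pkl','rb')); s=f['s'] if n=='wrist' else None
    P=cloud(f,s); c=np.array([.641,.0045]); a=np.radians(-10.4); e=np.array([np.cos(a),np.sin(a)])
    u=(P[...,:2]-c)@e; v=(P[...,:2]-c)@np.array([-e[1],e[0]]); z=P[...,2]
    m=(abs(u)<.07)&(abs(v)<.13)&(z>.014)&(z<.026); print(n,'lips',m.sum(),rect(P[m]) if m.sum()>10 else '')
    m=(abs(u)<.04)&(abs(v)<.11)&(z>.108)&(z<.128); print(n,'frame',m.sum(),rect(P[m]) if m.sum()>10 else '',np.median(P[m][:,2]) if m.sum() else '')
E
```

```text
t 32.85 grasp [0.6411 0.0111 0.1084] yaw -9.99 open 0.0601 F [ 0.1  0.  -1.8] j [-27.  36.  32.  98. -23.  53.   4.]
travel [-6.5  0.9 55.4] turn 0.007
t 33.0 grasp [0.6417 0.0106 0.1094] yaw -10.01 open 0.0597 F [ 0.1 -0.4 -1.2] j [-27.  36.  32.  98. -23.  53.   4.]
travel [-6.1  0.4 56.4] turn 0.007
wrist lips 616 (array([661.1, 117.4]), array([  3.2, 101.6]), 79.5)
wrist frame 22158 (array([644.7,  27.1]), array([158.5,  79.1]), 79.7) 0.12154085861993931
scene lips 672 (array([641.4,   4.3]), array([236.2, 103.9]), 79.6)
scene frame 775 (array([642.1,  13.2]), array([190.2,  62.7]), 79.5) 0.12165573427363519
side lips 379 (array([638.6,   2.5]), array([241. , 105.5]), 79.0)
side frame 431 (array([641.4,  13.5]), array([190.2,  78.1]), 83.8) 0.12270145898632845
```

View pics/wrist18.png

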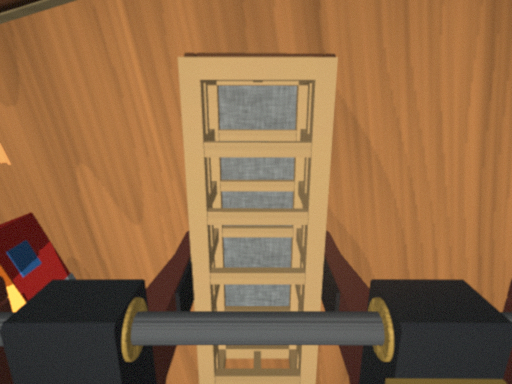

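View pics/scene18.png

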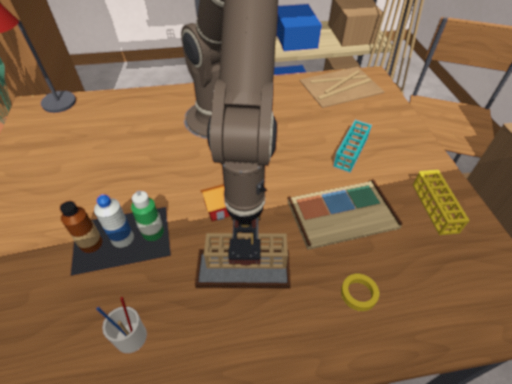

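The frame's centre reads (0.642, 0.013) and the tray's (0.641, 0.004), both at the same yaw. Shift −8 mm along the tray and lower.

carry_out(
  increments=[
    {"jaw":0.4,"travel":[-4,0,6],"turn":0},
    {"jaw":0.4,"travel":[-7,0,16],"turn":0},
    {"jaw":0.4,"travel":[-8,0,28],"turn":0},
    {"jaw":0.4,"travel":[-8,0,38],"turn":0},
    {"jaw":0.4,"travel":[-8,0,45],"turn":0},
    {"jaw":0.4,"travel":[-8,0,48],"turn":0},
    {"jaw":0.4,"travel":[-8,0,48],"turn":0},
    {"jaw":0.4,"travel":[-8,0,48],"turn":0},
  ],
)

```text
clock: 33.8
ee_pos: [0.6404, 0.0018, 0.2244]
tool_rot: [[0.175, 0.985, 0.0], [0.985, -0.175, -0.0], [0.0, 0.0, -1.0]]
wrist_force: [0.3, 0.1, -0.9]
opening: 0.0594
```

```bash
python3 go.py 0.641 0.0025 0.053 -10.4; python3 snap.py 19 wrist
```

```text
t 33.8 grasp [0.6405 0.0018 0.0614] yaw -10.08 open 0.0594 F [ 0.3  0.1 -0.9] j [-25.  39.  30. 100. -25.  48.   6.]
travel [0.7 0.5 8.4] turn 0.006
```

View pics/wrist19.png

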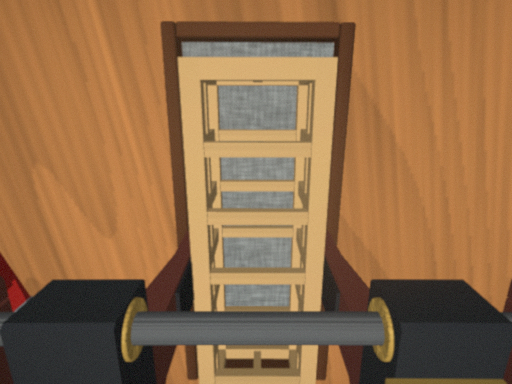

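The frame hangs centred in the tray's opening, with the lips visible on both sides. Lowering to contact.

carry_out(
  increments=[
    {"jaw":0.4,"travel":[0,0,3],"turn":0},
    {"jaw":0.4,"travel":[0,0,6],"turn":0},
    {"jaw":0.4,"travel":[0,0,8],"turn":0},
    {"jaw":0.4,"travel":[0,0,8.5],"turn":0},
    {"jaw":0.4,"travel":[0,0,8.5],"turn":0},
  ],
)

```text
clock: 34.35
ee_pos: [0.6402, 0.0019, 0.2156]
tool_rot: [[0.175, 0.985, -0.0], [0.985, -0.175, 0.0], [0.0, -0.0, -1.0]]
wrist_force: [0.4, 0.7, 0.1]
opening: 0.0596
```

carry_out(
  increments=[
    {"jaw":0.4,"travel":[0,0,0.7],"turn":0},
    {"jaw":0.4,"travel":[0,0,0.7],"turn":0},
    {"jaw":0.4,"travel":[0,0,0.7],"turn":0},
  ],
)

```text
clock: 34.65
ee_pos: [0.6402, 0.0018, 0.2155]
tool_rot: [[0.175, 0.985, 0.0], [0.985, -0.175, 0.0], [0.0, 0.0, -1.0]]
wrist_force: [-3.3, 0.5, 6.2]
opening: 0.0596
```

Contact (6 N). Releasing and rising straight up.

carry_out(
  increments=[
    {"jaw":0.75,"travel":[0,0,-0.7],"turn":0},
    {"jaw":1,"travel":[0,0,-0.7],"turn":0},
    {"jaw":1,"travel":[0,0,-0.7],"turn":0},
    {"jaw":1,"travel":[0,0,-0.7],"turn":0},
    {"jaw":1,"travel":[0,0,-10],"turn":0},
    {"jaw":1,"travel":[0,0,-35],"turn":0},
    {"jaw":1,"travel":[0,0,-75],"turn":0},
    {"jaw":1,"travel":[0,0,-120],"turn":0},
  ],
)

```text
clock: 35.45
ee_pos: [0.6398, 0.0018, 0.3359]
tool_rot: [[0.175, 0.984, -0.002], [0.984, -0.175, -0.001], [-0.001, -0.002, -1.0]]
wrist_force: [0.1, 0.7, -0.1]
opening: 0.0881
```

carry_out(
  increments=[
    {"jaw":1,"travel":[0,0,-30],"turn":0},
    {"jaw":1,"travel":[0,0,-45],"turn":0},
    {"jaw":1,"travel":[0,0,-50],"turn":0},
  ],
)

```text
clock: 35.75
ee_pos: [0.6404, 0.0017, 0.3867]
tool_rot: [[0.175, 0.985, 0.003], [0.985, -0.175, 0.001], [0.001, 0.002, -1.0]]
wrist_force: [0.4, -0.1, -0.5]
opening: 0.0881
```

```bash
python3 go.py 0.4855 -0.225 0.25 4; python3 snap.py 20 wrist scene side
python3 - <<'E'
from meas import *
for n in('wrist','scene','side'):
    f=pickle.load(open(f'pics/{n}20.pkl','rb')); s=f['s'] if n=='wrist' else None
    P=cloud(f,s); c=np.array([.641,.0045]); a=np.radians(-10.4); e=np.array([np.cos(a),np.sin(a)])
    u=(P[...,:2]-c)@e; v=(P[...,:2]-c)@np.array([-e[1],e[0]]); z=P[...,2]
    m=(abs(u)<.07)&(abs(v)<.13)&(z>.014)&(z<.026); print(n,'lips',m.sum(),rect(P[m]) if m.sum()>10 else '')
    m=(abs(u)<.05)&(abs(v)<.12)&(z>.055)&(z<.076); print(n,'frame',m.sum(),rect(P[m]) if m.sum()>10 else '',np.median(P[m][:,2]) if m.sum() else '')
    for b,c2,zs in [('paint',(.4855,-.226),.122),('glue',(.491,-.306),.138),('varn',(.496,-.386),.128)]:
        Q=P.reshape(-1,3); mm=(np.hypot(Q[:,0]-c2[0],Q[:,1]-c2[1])<.045)&(Q[:,2]>.05)&(Q[:,2]<zs)
        if mm.sum()>40: r=circ(Q[mm]); print(b,n,r.x.round(4))
E
```

```text
t 35.75 grasp [0.6408 0.0018 0.2237] yaw -10.08 open 0.0881 F [ 0.4 -0.1 -0.5] j [-29.  29.  36.  92. -18.  65.   1.]
travel [-250.3 -112.7  -26.8] turn -0.246
wrist lips 4647 (array([640.2,   2.3]), array([235.7, 102.1]), 79.7)
wrist frame 5723 (array([640.2,   2.2]), array([189.8,  60.3]), 79.9) 0.0657802179902825
paint wrist [ 0.485  -0.2257]
scene lips 952 (array([641.3,   4.6]), array([235.7, 103.4]), 79.5)
scene frame 988 (array([641.2,   4.3]), array([189.8,  62. ]), 79.9) 0.0653359558722027
paint scene [ 0.4854 -0.2238]
glue scene [ 0.4907 -0.3059]
varn scene [ 0.4949 -0.385 ]
side lips 572 (array([638.5,   4.2]), array([240.2, 105.3]), 78.7)
side frame 564 (array([639.3,   2.3]), array([195.7,  66.8]), 80.4) 0.06634711270450167
paint side [ 0.4852 -0.2268]
glue side [ 0.4905 -0.3058]
varn side [ 0.4952 -0.3849]
```

View pics/wrist20.png

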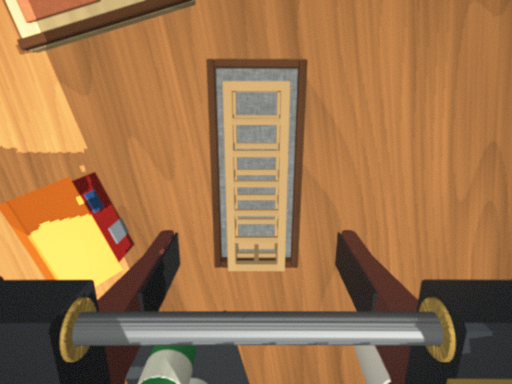

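View pics/scene20.png

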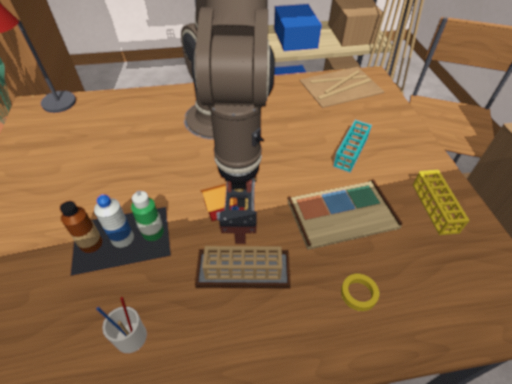

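The frame sits centred on the tray floor: top at 0.066, within about 1 mm and 0.5° of the tray. The bottles are unmoved. Now the returns, paint first.

carry_out(
  increments=[
    {"jaw":1,"travel":[-12,-5,-15],"turn":-0.02},
    {"jaw":1,"travel":[-45,-20,-27],"turn":-0.05},
    {"jaw":1,"travel":[-88,-40,-27],"turn":-0.09},
    {"jaw":1,"travel":[-131,-59,-27],"turn":-0.13},
    {"jaw":1,"travel":[-174,-78,-27],"turn":-0.17},
    {"jaw":1,"travel":[-210,-95,-27],"turn":-0.21},
    {"jaw":1,"travel":[-235,-106,-27],"turn":-0.24},
    {"jaw":1,"travel":[-247,-112,-27],"turn":-0.246},
  ],
)

```text
clock: 36.7
ee_pos: [0.4841, -0.2248, 0.4121]
tool_rot: [[-0.067, 0.998, -0.001], [0.998, 0.067, -0.0], [-0.0, -0.001, -1.0]]
wrist_force: [0.4, 0.7, 0.3]
opening: 0.0877
```

carry_out(
  increments=[
    {"jaw":1,"travel":[-3,-1,0],"turn":0},
    {"jaw":1,"travel":[-3,-1,5],"turn":0},
    {"jaw":1,"travel":[-3,-1,10],"turn":0},
  ],
)

```text
clock: 37.0
ee_pos: [0.4869, -0.2234, 0.4013]
tool_rot: [[-0.072, 0.997, -0.0], [0.997, 0.072, 0.0], [0.0, -0.0, -1.0]]
wrist_force: [-1.0, 0.6, -0.3]
opening: 0.0881
```

```bash
python3 go.py 0.4852 -0.2255 0.11 4; python3 snap.py 21 wrist;python3 go.py 0.4852 -0.2255 0.11 4
python3 - <<'E'
from meas import *
f=pickle.load(open('pics/wrist21.pkl','rb')); s=f['s']; P=cloud(f,s)
for b,c2,zs in [('paint',(.4855,-.226),.122),('glue',(.491,-.306),.138),('varn',(.496,-.386),.128)]:
        Q=P.reshape(-1,3); mm=(np.hypot(Q[:,0]-c2[0],Q[:,1]-c2[1])<.045)&(Q[:,2]>.03)&(Q[:,2]<zs)
        if mm.sum()>40: r=circ(Q[mm]); print(b,mm.sum(),r.x.round(4))
E
```

```text
t 37.0 grasp [ 0.4869 -0.2233  0.2383] yaw 4.13 open 0.0881 F [-1.   0.6 -0.3] j [-11.  17.  38. 106. -12.  61.  36.]
travel [ -2.1  -1.8 128.3] turn 0.002
t 37.05 grasp [ 0.4864 -0.223   0.2373] yaw 4.15 open 0.0877 F [-0.5  0.3 -0.2] j [-11.  17.  38. 106. -12.  61.  36.]
travel [ -2.4  -1.4 127.3] turn 0.003
paint 835 [ 0.4854 -0.2258]
glue 1911 [ 0.491  -0.3068]
```

View pics/wrist21.png

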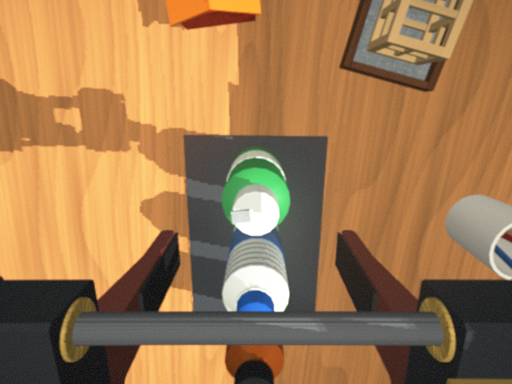

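carry_out(
  increments=[
    {"jaw":1,"travel":[-2,-1,10],"turn":0},
    {"jaw":1,"travel":[-2,-1,35],"turn":0},
    {"jaw":1,"travel":[-2,-1,65],"turn":0},
    {"jaw":1,"travel":[-2,-1,95],"turn":0},
    {"jaw":1,"travel":[-2,-1,115],"turn":0},
    {"jaw":1,"travel":[-2,-1,125],"turn":0},
    {"jaw":1,"travel":[-2,-1,127],"turn":0},
    {"jaw":1,"travel":[-2,-1,127],"turn":0},
  ],
)

```text
clock: 37.85
ee_pos: [0.4853, -0.2269, 0.2751]
tool_rot: [[-0.07, 0.998, -0.0], [0.998, 0.07, -0.0], [-0.0, -0.0, -1.0]]
wrist_force: [0.7, 0.4, 0.2]
opening: 0.0878
```

```bash
python3 go.py 0.4853 -0.2255 0.11 4
```

```text
t 37.85 grasp [ 0.4853 -0.2269  0.1121] yaw 4.02 open 0.0878 F [0.7 0.4 0.2] j [ -6.  27.  34. 113. -20.  46.  43.]
travel [1.4 0.1 2.1] turn 0.0
```

carry_out(
  increments=[
    {"jaw":1,"travel":[1,0,2],"turn":0},
    {"jaw":0.7,"travel":[1,0,2],"turn":0},
    {"jaw":0.3,"travel":[1,0,2],"turn":0},
    {"jaw":0.3,"travel":[1,0,2],"turn":0},
    {"jaw":0.3,"travel":[1,0,2],"turn":0},
    {"jaw":0.3,"travel":[1,0,2],"turn":0},
    {"jaw":0.3,"travel":[1,0,2],"turn":0},
  ],
)

```text
clock: 38.55
ee_pos: [0.4851, -0.2259, 0.2731]
tool_rot: [[-0.07, 0.998, 0.0], [0.998, 0.07, -0.0], [-0.0, 0.0, -1.0]]
wrist_force: [0.3, 0.1, 1.6]
opening: 0.0577
```

carry_out(
  increments=[
    {"jaw":0.3,"travel":[0,0,-3],"turn":0},
    {"jaw":0.3,"travel":[0,0,-10],"turn":0},
    {"jaw":0.3,"travel":[0,0,-24],"turn":0},
    {"jaw":0.3,"travel":[0,0,-44],"turn":0},
    {"jaw":0.3,"travel":[3,0,-70],"turn":0},
    {"jaw":0.3,"travel":[12,0,-100],"turn":0},
    {"jaw":0.3,"travel":[27,1,-128],"turn":0},
    {"jaw":0.3,"travel":[48,2,-148],"turn":0},
  ],
)

```text
clock: 39.35
ee_pos: [0.4832, -0.1786, 0.4238]
tool_rot: [[-0.067, 0.998, 0.002], [0.998, 0.067, -0.001], [-0.001, 0.002, -1.0]]
wrist_force: [0.6, 0.6, -3.3]
opening: 0.0574
```

```bash
python3 go.py 0.4693 0.3895 0.26 4.5
```

```text
t 39.35 grasp [ 0.4836 -0.1788  0.2608] yaw 3.87 open 0.0574 F [ 0.6  0.6 -3.3] j [-18.  13.  39. 107.  -9.  63.  29.]
travel [5.678e+02 2.440e+01 2.000e-01] turn -0.011
```

carry_out(
  increments=[
    {"jaw":0.3,"travel":[30,1,-2],"turn":0},
    {"jaw":0.3,"travel":[66,3,-5],"turn":0},
    {"jaw":0.3,"travel":[106,4,-5],"turn":0},
    {"jaw":0.3,"travel":[146,6,-5],"turn":0},
    {"jaw":0.3,"travel":[186,8,-5],"turn":0},
    {"jaw":0.3,"travel":[226,10,-5],"turn":0},
    {"jaw":0.3,"travel":[266,11,-5],"turn":0},
    {"jaw":0.3,"travel":[306,13,-5],"turn":0},
  ],
)

```text
clock: 40.15
ee_pos: [0.4746, 0.1294, 0.4271]
tool_rot: [[-0.069, 0.998, 0.001], [0.998, 0.069, 0.0], [0.0, 0.001, -1.0]]
wrist_force: [0.5, 0.5, -2.8]
opening: 0.0577
```

carry_out(
  increments=[
    {"jaw":0.3,"travel":[40,2,0],"turn":0},
    {"jaw":0.3,"travel":[80,3,0],"turn":0},
    {"jaw":0.3,"travel":[120,5,0],"turn":0},
    {"jaw":0.3,"travel":[158,7,0],"turn":0},
    {"jaw":0.3,"travel":[192,8,0],"turn":0},
    {"jaw":0.3,"travel":[220,9,5],"turn":0},
    {"jaw":0.3,"travel":[240,10,14],"turn":0},
    {"jaw":0.3,"travel":[252,11,26],"turn":0},
  ],
)

```text
clock: 40.95
ee_pos: [0.4682, 0.382, 0.3999]
tool_rot: [[-0.071, 0.997, 0.001], [0.997, 0.071, 0.001], [0.001, 0.001, -1.0]]
wrist_force: [1.0, -0.3, -3.3]
opening: 0.0577
```

```bash
python3 go.py 0.4693 0.3895 0.14 4.2
```

```text
t 40.95 grasp [0.4683 0.3821 0.2369] yaw 4.08 open 0.0577 F [ 1.  -0.3 -3.3] j [-59.  22.  20.  96.  -8.  63. -32.]
travel [ 7.4  1.6 96.9] turn -0.002
```

carry_out(
  increments=[
    {"jaw":0.3,"travel":[4,1,14],"turn":0},
    {"jaw":0.3,"travel":[6,1,34],"turn":0},
    {"jaw":0.3,"travel":[6,1,56],"turn":0},
    {"jaw":0.3,"travel":[6,1,76],"turn":0},
    {"jaw":0.3,"travel":[6,1,90],"turn":0},
    {"jaw":0.3,"travel":[6,1,96],"turn":0},
    {"jaw":0.3,"travel":[6,1,97],"turn":0},
    {"jaw":0.3,"travel":[6,1,97],"turn":0},
  ],
)

```text
clock: 41.75
ee_pos: [0.4695, 0.3864, 0.3035]
tool_rot: [[-0.069, 0.998, 0.001], [0.998, 0.069, 0.0], [0.0, 0.001, -1.0]]
wrist_force: [0.3, -0.1, -2.8]
opening: 0.0574
```

```bash
python3 go.py 0.4693 0.3895 0.126 4.2; python3 snap.py 22 wrist; python3 go.py 0.4693 0.3895 0.126 4.2
```

```text
t 41.75 grasp [0.4696 0.3864 0.1405] yaw 3.98 open 0.0574 F [ 0.3 -0.1 -2.8] j [-58.  28.  18. 101. -11.  52. -30.]
travel [ 3.1  0.  14.5] turn -0.004
t 41.8 grasp [0.4697 0.3867 0.1408] yaw 3.99 open 0.058 F [-0.4 -0.7 -2.2] j [-58.  28.  18. 101. -11.  52. -30.]
travel [ 3.  -0.  14.8] turn -0.004
```

View pics/wrist22.png

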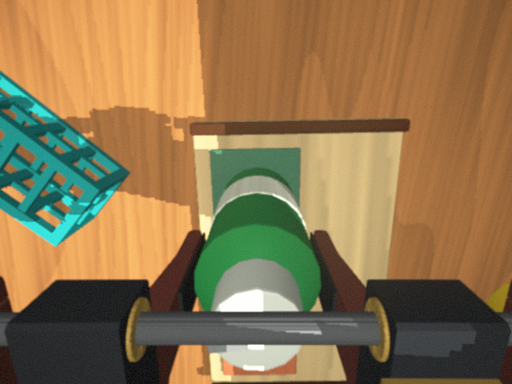

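carry_out(
  increments=[
    {"jaw":0.3,"travel":[2,0,4],"turn":0},
    {"jaw":0.3,"travel":[3,0,9],"turn":0},
    {"jaw":0.3,"travel":[3,0,13],"turn":0},
    {"jaw":0.3,"travel":[3,0,14.5],"turn":0},
    {"jaw":0.3,"travel":[3,0,15],"turn":0},
    {"jaw":0.3,"travel":[3,0,15],"turn":0},
  ],
)

```text
clock: 42.4
ee_pos: [0.4689, 0.3897, 0.289]
tool_rot: [[-0.07, 0.998, 0.0], [0.998, 0.07, 0.001], [0.001, 0.0, -1.0]]
wrist_force: [-2.8, -0.9, 7.5]
opening: 0.0578
```

Contact. Releasing.

carry_out(
  increments=[
    {"jaw":0.3,"travel":[0,0,-0.7],"turn":0},
    {"jaw":0.75,"travel":[0,0,-0.7],"turn":0},
    {"jaw":1,"travel":[0,0,-0.7],"turn":0},
    {"jaw":1,"travel":[0,0,-0.7],"turn":0},
    {"jaw":1,"travel":[0,0,-12],"turn":0},
    {"jaw":1,"travel":[0,0,-40],"turn":0},
    {"jaw":1,"travel":[0,0,-80],"turn":0},
    {"jaw":1,"travel":[0,0,-125],"turn":0},
  ],
)

```text
clock: 43.2
ee_pos: [0.4686, 0.3892, 0.4143]
tool_rot: [[-0.07, 0.998, -0.001], [0.998, 0.07, -0.001], [-0.001, -0.001, -1.0]]
wrist_force: [-0.2, 0.5, 0.2]
opening: 0.0875
```

```bash
python3 snap.py 23 wrist; python3 go.py 0.491 -0.306 0.26 4
```

```text
t 43.25 grasp [0.4715 0.391  0.2599] yaw 3.96 open 0.0878 F [1.7 2.3 5.3] j [-59.  22.  20.  94.  -8.  66. -33.]
travel [-695.6  -27.4   -5. ] turn -0.001
```

View pics/wrist23.png

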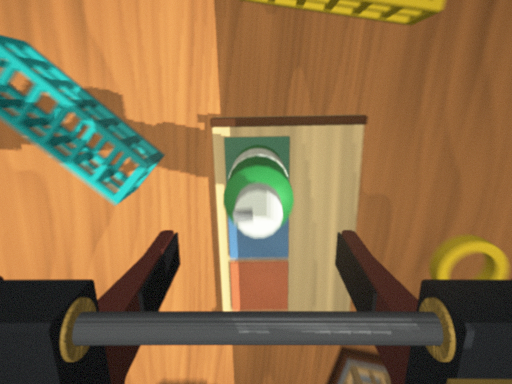

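The green bottle stands on the green tile. Next, fetch the glue.

carry_out(
  increments=[
    {"jaw":1,"travel":[-15,0,-5],"turn":0},
    {"jaw":1,"travel":[-48,-2,-10],"turn":0},
    {"jaw":1,"travel":[-95,-4,-10],"turn":0},
    {"jaw":1,"travel":[-143,-6,-10],"turn":0},
    {"jaw":1,"travel":[-191,-7,-10],"turn":0},
    {"jaw":1,"travel":[-239,-9,-10],"turn":0},
    {"jaw":1,"travel":[-287,-11,-10],"turn":0},
    {"jaw":1,"travel":[-335,-13,-10],"turn":0},
  ],
)

```text
clock: 44.05
ee_pos: [0.4782, 0.0516, 0.4224]
tool_rot: [[-0.069, 0.998, -0.001], [0.998, 0.069, -0.0], [0.0, -0.001, -1.0]]
wrist_force: [0.5, -0.5, 0.7]
opening: 0.0876
```

carry_out(
  increments=[
    {"jaw":1,"travel":[-48,-2,0],"turn":0},
    {"jaw":1,"travel":[-96,-4,0],"turn":0},
    {"jaw":1,"travel":[-144,-6,0],"turn":0},
    {"jaw":1,"travel":[-192,-8,0],"turn":0},
    {"jaw":1,"travel":[-240,-10,0],"turn":0},
    {"jaw":1,"travel":[-285,-12,0],"turn":0},
    {"jaw":1,"travel":[-320,-13,0],"turn":0},
    {"jaw":1,"travel":[-345,-14,0],"turn":0},
  ],
)

```text
clock: 44.85
ee_pos: [0.4877, -0.2938, 0.4222]
tool_rot: [[-0.067, 0.998, -0.002], [0.998, 0.067, -0.0], [-0.0, -0.002, -1.0]]
wrist_force: [1.1, 0.8, -0.2]
opening: 0.0877
```

carry_out(
  increments=[
    {"jaw":1,"travel":[-8,0,0],"turn":0},
    {"jaw":1,"travel":[-12,0,3],"turn":0},
    {"jaw":1,"travel":[-13,0,10],"turn":0},
    {"jaw":1,"travel":[-13,0,15],"turn":0},
    {"jaw":1,"travel":[-13,0,15],"turn":0},
  ],
)

```text
clock: 45.35
ee_pos: [0.4906, -0.3022, 0.4068]
tool_rot: [[-0.072, 0.997, -0.001], [0.997, 0.072, 0.001], [0.001, -0.001, -1.0]]
wrist_force: [0.4, 0.2, -0.0]
opening: 0.0879
```

```bash
python3 snap.py 24 wrist; python3 go.py 0.491 -0.3062 0.124 4
```

```text
t 45.4 grasp [ 0.4905 -0.3023  0.2444] yaw 4.11 open 0.0877 F [-0.4  0.2 -0.4] j [ -3.  22.  40. 100. -15.  64.  46.]
travel [ -3.9   0.2 120.4] turn 0.002
```

View pics/wrist24.png

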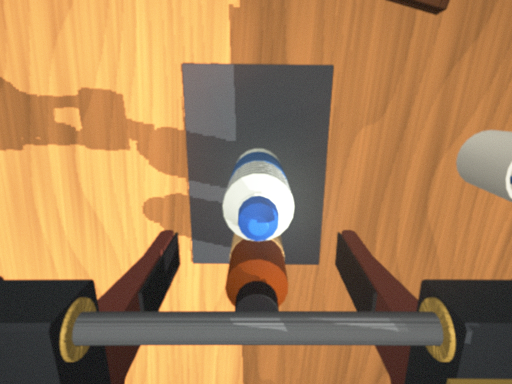

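carry_out(
  increments=[
    {"jaw":1,"travel":[-2,0,10],"turn":0},
    {"jaw":1,"travel":[-3,0,35],"turn":0},
    {"jaw":1,"travel":[-3,0,65],"turn":0},
    {"jaw":1,"travel":[-3,0,93],"turn":0},
    {"jaw":1,"travel":[-3,0,111],"turn":0},
    {"jaw":1,"travel":[-3,0,119],"turn":0},
    {"jaw":1,"travel":[-3,0,120],"turn":0},
    {"jaw":1,"travel":[-3,0,120],"turn":0},
  ],
)

```text
clock: 46.2
ee_pos: [0.4908, -0.3069, 0.2885]
tool_rot: [[-0.07, 0.998, 0.001], [0.998, 0.07, -0.0], [-0.001, 0.001, -1.0]]
wrist_force: [-0.3, 0.4, -0.3]
opening: 0.0877
```

```bash
python3 go.py 0.491 -0.3062 0.124 4
```

```text
t 46.2 grasp [ 0.4909 -0.307   0.1255] yaw 4.0 open 0.0877 F [-0.3  0.4 -0.3] j [  1.  30.  36. 107. -22.  51.  52.]
travel [0.7 0.2 1.5] turn 0.0
```

carry_out(
  increments=[
    {"jaw":0.7,"travel":[0,0,1.5],"turn":0},
    {"jaw":0.3,"travel":[0,0,1.5],"turn":0},
    {"jaw":0.3,"travel":[0,0,1.5],"turn":0},
    {"jaw":0.3,"travel":[0,0,1.5],"turn":0},
    {"jaw":0.3,"travel":[0,0,1.5],"turn":0},
    {"jaw":0.3,"travel":[0,0,1.5],"turn":0},
  ],
)

```text
clock: 46.8
ee_pos: [0.4908, -0.3067, 0.2868]
tool_rot: [[-0.07, 0.998, 0.001], [0.998, 0.07, -0.0], [-0.0, 0.001, -1.0]]
wrist_force: [0.1, 0.0, 2.7]
opening: 0.0578
```

carry_out(
  increments=[
    {"jaw":0.3,"travel":[0,0,-3],"turn":0},
    {"jaw":0.3,"travel":[0,0,-10],"turn":0},
    {"jaw":0.3,"travel":[0,0,-24],"turn":0},
    {"jaw":0.3,"travel":[0,0,-44],"turn":0},
    {"jaw":0.3,"travel":[3,0,-70],"turn":0},
    {"jaw":0.3,"travel":[12,0,-100],"turn":0},
    {"jaw":0.3,"travel":[27,1,-130],"turn":0},
    {"jaw":0.3,"travel":[48,2,-152],"turn":0},
  ],
)

```text
clock: 47.6
ee_pos: [0.4887, -0.2594, 0.4413]
tool_rot: [[-0.068, 0.998, 0.002], [0.998, 0.068, -0.001], [-0.001, 0.002, -1.0]]
wrist_force: [1.1, 0.6, -4.2]
opening: 0.0577
```

```bash
python3 go.py 0.4755 0.3105 0.28 4.2
```

```text
t 47.6 grasp [ 0.489  -0.2596  0.2783] yaw 3.87 open 0.0577 F [ 1.1  0.6 -4.2] j [-10.  17.  41. 101. -12.  67.  39.]
travel [569.5  25.3  -2.5] turn -0.006
```

carry_out(
  increments=[
    {"jaw":0.3,"travel":[30,1,-2],"turn":0},
    {"jaw":0.3,"travel":[66,3,-5],"turn":0},
    {"jaw":0.3,"travel":[106,5,-5],"turn":0},
    {"jaw":0.3,"travel":[146,6,-5],"turn":0},
    {"jaw":0.3,"travel":[186,8,-5],"turn":0},
    {"jaw":0.3,"travel":[226,10,-5],"turn":0},
    {"jaw":0.3,"travel":[266,12,-5],"turn":0},
    {"jaw":0.3,"travel":[306,13,-5],"turn":0},
  ],
)

```text
clock: 48.4
ee_pos: [0.4803, 0.0486, 0.4445]
tool_rot: [[-0.069, 0.998, 0.001], [0.998, 0.069, 0.001], [0.0, 0.001, -1.0]]
wrist_force: [0.1, -0.7, -3.3]
opening: 0.0577
```

carry_out(
  increments=[
    {"jaw":0.3,"travel":[40,2,0],"turn":0},
    {"jaw":0.3,"travel":[80,3,0],"turn":0},
    {"jaw":0.3,"travel":[120,5,0],"turn":0},
    {"jaw":0.3,"travel":[158,7,0],"turn":0},
    {"jaw":0.3,"travel":[192,8,0],"turn":0},
    {"jaw":0.3,"travel":[220,10,5],"turn":0},
    {"jaw":0.3,"travel":[240,11,14],"turn":0},
    {"jaw":0.3,"travel":[252,11,26],"turn":0},
  ],
)

```text
clock: 49.2
ee_pos: [0.474, 0.3011, 0.4174]
tool_rot: [[-0.071, 0.997, 0.001], [0.997, 0.071, 0.001], [0.0, 0.001, -1.0]]
wrist_force: [0.6, -0.5, -3.6]
opening: 0.0578
```

```bash
python3 go.py 0.4755 0.3105 0.155 4.2
```

```text
t 49.2 grasp [0.4741 0.3012 0.2544] yaw 4.08 open 0.0578 F [ 0.6 -0.5 -3.6] j [-55.  17.  23. 101.  -7.  63. -26.]
travel [ 9.3  2.1 99.4] turn -0.002
```

carry_out(
  increments=[
    {"jaw":0.3,"travel":[5,1,14],"turn":0},
    {"jaw":0.3,"travel":[9,1,34],"turn":0},
    {"jaw":0.3,"travel":[9,1,56],"turn":0},
    {"jaw":0.3,"travel":[9,1,78],"turn":0},
    {"jaw":0.3,"travel":[9,1,92],"turn":0},
    {"jaw":0.3,"travel":[9,1,98],"turn":0},
    {"jaw":0.3,"travel":[9,1,99],"turn":0},
    {"jaw":0.3,"travel":[9,1,99],"turn":0},
  ],
)

```text
clock: 50.0
ee_pos: [0.4749, 0.3086, 0.319]
tool_rot: [[-0.069, 0.998, 0.001], [0.998, 0.069, 0.0], [0.0, 0.001, -1.0]]
wrist_force: [-0.5, 0.7, -3.2]
opening: 0.0578
```

```bash
python3 snap.py 25 wrist; python3 go.py 0.4755 0.3105 0.140 4.2
```

```text
t 50.05 grasp [0.4752 0.3088 0.1563] yaw 3.99 open 0.0577 F [-0.  -0.  -3.6] j [-54.  24.  21. 106. -11.  52. -24.]
travel [ 1.7  0.6 16.3] turn -0.004
```

View pics/wrist25.png

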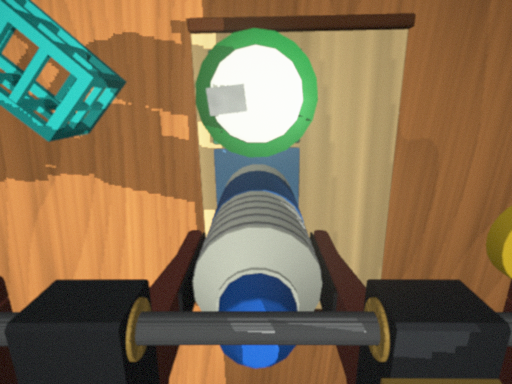

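Blue tile at columns 213-300, bottle centred at 257. Lowering.

carry_out(
  increments=[
    {"jaw":0.3,"travel":[1,0,4],"turn":0},
    {"jaw":0.3,"travel":[2,0,9],"turn":0},
    {"jaw":0.3,"travel":[2,0,13],"turn":0},
    {"jaw":0.3,"travel":[2,0,15.5],"turn":0},
    {"jaw":0.3,"travel":[2,0,16.5],"turn":0},
    {"jaw":0.3,"travel":[2,0,16.5],"turn":0},
  ],
)

```text
clock: 50.65
ee_pos: [0.4743, 0.3107, 0.3027]
tool_rot: [[-0.07, 0.998, -0.001], [0.998, 0.07, 0.0], [0.0, -0.001, -1.0]]
wrist_force: [-2.8, -1.9, 6.4]
opening: 0.0576
```

carry_out(
  increments=[
    {"jaw":0.3,"travel":[0,0,-0.7],"turn":0},
    {"jaw":0.75,"travel":[0,0,-0.7],"turn":0},
    {"jaw":1,"travel":[0,0,-0.7],"turn":0},
    {"jaw":1,"travel":[0,0,-0.7],"turn":0},
    {"jaw":1,"travel":[0,0,-12],"turn":0},
    {"jaw":1,"travel":[0,0,-40],"turn":0},
    {"jaw":1,"travel":[0,0,-80],"turn":0},
    {"jaw":1,"travel":[0,0,-120],"turn":0},
  ],
)

```text
clock: 51.45
ee_pos: [0.4743, 0.3105, 0.4239]
tool_rot: [[-0.07, 0.998, -0.0], [0.998, 0.07, -0.0], [-0.0, -0.0, -1.0]]
wrist_force: [0.7, 0.3, -0.3]
opening: 0.0878
```

```bash
python3 snap.py 26 wrist; python3 go.py 0.4952 -0.3855 0.26 4
```

```text
t 51.5 grasp [0.477  0.3118 0.2679] yaw 3.96 open 0.088 F [2.3 0.6 4.8] j [-56.  17.  23.  99.  -7.  65. -27.]
travel [-696.   -28.8    3.8] turn -0.001
```

View pics/wrist26.png

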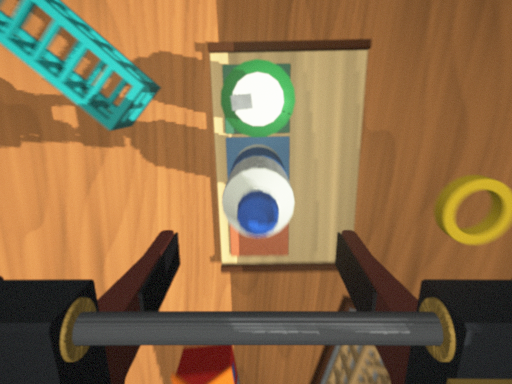

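The glue bottle stands on its blue tile. Now the varnish.

carry_out(
  increments=[
    {"jaw":1,"travel":[-15,0,0],"turn":0},
    {"jaw":1,"travel":[-48,-2,0],"turn":0},
    {"jaw":1,"travel":[-95,-4,0],"turn":0},
    {"jaw":1,"travel":[-143,-6,0],"turn":0},
    {"jaw":1,"travel":[-191,-8,0],"turn":0},
    {"jaw":1,"travel":[-239,-10,0],"turn":0},
    {"jaw":1,"travel":[-287,-12,0],"turn":0},
    {"jaw":1,"travel":[-335,-14,0],"turn":0},
  ],
)

```text
clock: 52.3
ee_pos: [0.4828, -0.0271, 0.4216]
tool_rot: [[-0.069, 0.998, -0.001], [0.998, 0.069, 0.0], [0.0, -0.001, -1.0]]
wrist_force: [0.4, -0.2, -0.2]
opening: 0.088
```

carry_out(
  increments=[
    {"jaw":1,"travel":[-48,-2,0],"turn":0},
    {"jaw":1,"travel":[-96,-4,0],"turn":0},
    {"jaw":1,"travel":[-144,-6,0],"turn":0},
    {"jaw":1,"travel":[-192,-7,0],"turn":0},
    {"jaw":1,"travel":[-240,-9,0],"turn":0},
    {"jaw":1,"travel":[-285,-11,0],"turn":0},
    {"jaw":1,"travel":[-322,-12,0],"turn":0},
    {"jaw":1,"travel":[-348,-13,0],"turn":0},
  ],
)

```text
clock: 53.1
ee_pos: [0.4934, -0.3757, 0.4211]
tool_rot: [[-0.067, 0.998, -0.002], [0.998, 0.067, -0.0], [-0.0, -0.002, -1.0]]
wrist_force: [-0.3, 0.5, 1.3]
opening: 0.0877
```

carry_out(
  increments=[
    {"jaw":1,"travel":[-8,0,0],"turn":0},
    {"jaw":1,"travel":[-11,0,3],"turn":0},
    {"jaw":1,"travel":[-11,0,10],"turn":0},
    {"jaw":1,"travel":[-11,0,20],"turn":0},
    {"jaw":1,"travel":[-11,0,20],"turn":0},
  ],
)

```text
clock: 53.6
ee_pos: [0.4963, -0.3817, 0.4001]
tool_rot: [[-0.072, 0.997, -0.002], [0.997, 0.072, 0.002], [0.002, -0.002, -1.0]]
wrist_force: [-0.6, -0.3, -0.6]
opening: 0.0879
```

```bash
python3 snap.py 27 wrist; python3 go.py 0.4952 -0.3855 0.116 4
python3 - <<'E'
from meas import *
f=pickle.load(open('pics/wrist27.pkl','rb')); s=f['s']; P=cloud(f,s)
Q=P.reshape(-1,3); mm=(np.hypot(Q[:,0]-.495,Q[:,1]+.3855)<.045)&(Q[:,2]>.03)&(Q[:,2]<.128)
r=circ(Q[mm]); print(mm.sum(),r.x.round(4))
E
```

```text
t 53.65 grasp [ 0.4961 -0.3818  0.2379] yaw 4.11 open 0.0874 F [ 0.3  0.4 -0.4] j [  5.  28.  40.  93. -19.  66.  54.]
travel [ -3.6  -1.2 121.9] turn 0.002
997 [ 0.4953 -0.387 ]
```

View pics/wrist27.png

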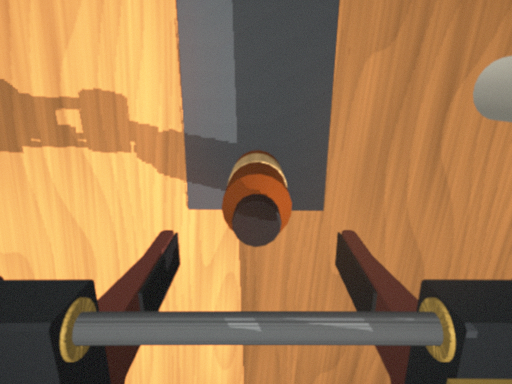

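carry_out(
  increments=[
    {"jaw":1,"travel":[-2,-1,10],"turn":0},
    {"jaw":1,"travel":[-3,-1,35],"turn":0},
    {"jaw":1,"travel":[-3,-1,65],"turn":0},
    {"jaw":1,"travel":[-3,-1,93],"turn":0},
    {"jaw":1,"travel":[-3,-1,111],"turn":0},
    {"jaw":1,"travel":[-3,-1,119],"turn":0},
    {"jaw":1,"travel":[-3,-1,121],"turn":0},
    {"jaw":1,"travel":[-3,-1,121],"turn":0},
  ],
)

```text
clock: 54.45
ee_pos: [0.4954, -0.3867, 0.2814]
tool_rot: [[-0.07, 0.998, 0.0], [0.998, 0.07, -0.0], [-0.001, 0.0, -1.0]]
wrist_force: [1.9, 0.1, 0.8]
opening: 0.0882
```

```bash
python3 go.py 0.4952 -0.3862 0.116 4
```

```text
t 54.45 grasp [ 0.4954 -0.3868  0.1184] yaw 4.01 open 0.0882 F [1.9 0.1 0.8] j [  9.  35.  36. 100. -25.  53.  59.]
travel [ 0.6 -0.1  2.4] turn 0.0
```

carry_out(
  increments=[
    {"jaw":0.7,"travel":[0,0,2],"turn":0},
    {"jaw":0.3,"travel":[0,0,2],"turn":0},
    {"jaw":0.3,"travel":[0,0,2],"turn":0},
    {"jaw":0.3,"travel":[0,0,2],"turn":0},
    {"jaw":0.3,"travel":[0,0,2],"turn":0},
    {"jaw":0.3,"travel":[0,0,2],"turn":0},
  ],
)

```text
clock: 55.05
ee_pos: [0.4953, -0.3866, 0.2793]
tool_rot: [[-0.07, 0.998, 0.0], [0.998, 0.07, -0.0], [-0.0, 0.0, -1.0]]
wrist_force: [0.5, 0.6, 2.6]
opening: 0.0577
```

carry_out(
  increments=[
    {"jaw":0.3,"travel":[0,0,-3],"turn":0},
    {"jaw":0.3,"travel":[0,0,-10],"turn":0},
    {"jaw":0.3,"travel":[0,0,-24],"turn":0},
    {"jaw":0.3,"travel":[0,0,-44],"turn":0},
    {"jaw":0.3,"travel":[3,0,-70],"turn":0},
    {"jaw":0.3,"travel":[12,0,-100],"turn":0},
    {"jaw":0.3,"travel":[27,1,-130],"turn":0},
    {"jaw":0.3,"travel":[48,2,-152],"turn":0},
  ],
)

```text
clock: 55.85
ee_pos: [0.4932, -0.3392, 0.4339]
tool_rot: [[-0.068, 0.998, 0.002], [0.998, 0.068, -0.002], [-0.002, 0.002, -1.0]]
wrist_force: [0.4, 0.4, -2.8]
opening: 0.0579
```

```bash
python3 go.py 0.482 0.2305 0.27 4.2
```

```text
t 55.85 grasp [ 0.4935 -0.3395  0.2709] yaw 3.89 open 0.0579 F [ 0.4  0.4 -2.8] j [ -1.  23.  42.  95. -16.  68.  49.]
travel [ 5.692e+02  2.740e+01 -1.000e-01] turn -0.005
```

carry_out(
  increments=[
    {"jaw":0.3,"travel":[30,1,-2],"turn":0},
    {"jaw":0.3,"travel":[66,3,-5],"turn":0},
    {"jaw":0.3,"travel":[106,5,-5],"turn":0},
    {"jaw":0.3,"travel":[146,7,-5],"turn":0},
    {"jaw":0.3,"travel":[186,9,-5],"turn":0},
    {"jaw":0.3,"travel":[226,11,-5],"turn":0},
    {"jaw":0.3,"travel":[266,13,-5],"turn":0},
    {"jaw":0.3,"travel":[306,15,-5],"turn":0},
  ],
)

```text
clock: 56.65
ee_pos: [0.4869, -0.0311, 0.4371]
tool_rot: [[-0.069, 0.998, 0.001], [0.998, 0.069, 0.001], [0.0, 0.001, -1.0]]
wrist_force: [0.7, 0.7, -1.9]
opening: 0.0577
```

carry_out(
  increments=[
    {"jaw":0.3,"travel":[40,2,0],"turn":0},
    {"jaw":0.3,"travel":[80,4,0],"turn":0},
    {"jaw":0.3,"travel":[120,6,0],"turn":0},
    {"jaw":0.3,"travel":[158,8,0],"turn":0},
    {"jaw":0.3,"travel":[192,9,0],"turn":0},
    {"jaw":0.3,"travel":[220,10,5],"turn":0},
    {"jaw":0.3,"travel":[240,11,14],"turn":0},
    {"jaw":0.3,"travel":[252,12,26],"turn":0},
  ],
)

```text
clock: 57.45
ee_pos: [0.4817, 0.2214, 0.41]
tool_rot: [[-0.071, 0.997, 0.001], [0.997, 0.071, 0.001], [0.001, 0.001, -1.0]]
wrist_force: [0.8, -0.5, -2.5]
opening: 0.0579
```

```bash
python3 go.py 0.482 0.2305 0.147 4.2
```

```text
t 57.45 grasp [0.4819 0.2215 0.247 ] yaw 4.08 open 0.0579 F [ 0.8 -0.5 -2.5] j [-52.  14.  27. 106.  -7.  61. -18.]
travel [  9.    0.8 100. ] turn -0.002
```

carry_out(
  increments=[
    {"jaw":0.3,"travel":[5,1,14],"turn":0},
    {"jaw":0.3,"travel":[9,1,34],"turn":0},
    {"jaw":0.3,"travel":[9,1,56],"turn":0},
    {"jaw":0.3,"travel":[9,1,78],"turn":0},
    {"jaw":0.3,"travel":[9,1,92],"turn":0},
    {"jaw":0.3,"travel":[9,1,98],"turn":0},
    {"jaw":0.3,"travel":[9,1,99],"turn":0},
    {"jaw":0.3,"travel":[9,1,99],"turn":0},
  ],
)

```text
clock: 58.25
ee_pos: [0.4825, 0.2285, 0.3112]
tool_rot: [[-0.069, 0.998, 0.0], [0.998, 0.069, -0.0], [-0.0, 0.0, -1.0]]
wrist_force: [-0.1, 0.0, -2.3]
opening: 0.0579
```

```bash
python3 snap.py 28 wrist; python3 go.py 0.482 0.2305 0.132 4.2
```

```text
t 58.3 grasp [0.4827 0.2288 0.1485] yaw 3.97 open 0.0576 F [ 0.1  0.3 -1.8] j [-50.  22.  24. 111. -12.  49. -15.]
travel [ 1.8 -0.4 16.5] turn -0.004
```

View pics/wrist28.png

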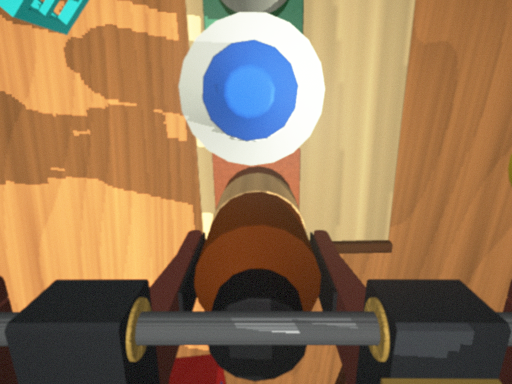

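carry_out(
  increments=[
    {"jaw":0.3,"travel":[1,0,4],"turn":0},
    {"jaw":0.3,"travel":[2,0,9],"turn":0},
    {"jaw":0.3,"travel":[2,0,13],"turn":0},
    {"jaw":0.3,"travel":[2,0,15.5],"turn":0},
    {"jaw":0.3,"travel":[2,0,16.5],"turn":0},
    {"jaw":0.3,"travel":[2,0,16.5],"turn":0},
  ],
)

```text
clock: 58.9
ee_pos: [0.4819, 0.2311, 0.2952]
tool_rot: [[-0.07, 0.998, -0.001], [0.998, 0.07, 0.001], [0.001, -0.0, -1.0]]
wrist_force: [-3.7, -0.3, 8.8]
opening: 0.0577
```

Contact. Releasing and rising.

carry_out(
  increments=[
    {"jaw":0.3,"travel":[0,0,-0.7],"turn":0},
    {"jaw":0.75,"travel":[0,0,-0.7],"turn":0},
    {"jaw":1,"travel":[0,0,-0.7],"turn":0},
    {"jaw":1,"travel":[0,0,-0.7],"turn":0},
    {"jaw":1,"travel":[0,0,-12],"turn":0},
    {"jaw":1,"travel":[0,0,-40],"turn":0},
    {"jaw":1,"travel":[0,0,-80],"turn":0},
    {"jaw":1,"travel":[0,0,-120],"turn":0},
  ],
)

```text
clock: 59.7
ee_pos: [0.4819, 0.2307, 0.4164]
tool_rot: [[-0.069, 0.998, -0.0], [0.998, 0.069, -0.001], [-0.001, -0.0, -1.0]]
wrist_force: [-0.0, 0.0, 0.0]
opening: 0.0879
```

carry_out(
  increments=[
    {"jaw":1,"travel":[0,0,-30],"turn":0},
    {"jaw":1,"travel":[0,0,-60],"turn":0},
    {"jaw":1,"travel":[0,0,-80],"turn":0},
    {"jaw":1,"travel":[0,0,-80],"turn":0},
    {"jaw":1,"travel":[0,0,-80],"turn":0},
    {"jaw":1,"travel":[0,0,-80],"turn":0},
  ],
)

```text
clock: 60.3
ee_pos: [0.4817, 0.231, 0.4935]
tool_rot: [[-0.07, 0.998, -0.001], [0.998, 0.07, -0.001], [-0.001, -0.001, -1.0]]
wrist_force: [-0.5, 0.1, -0.7]
opening: 0.0878
```

```bash
python3 snap.py 29 wrist scene side
python3 - <<'E'
from meas import *
bs=[('glue',(.4755,.311),.138,.196),('paint',(.469,.390),.122,.176),('varn',(.482,.231),.128,.184)]
a=np.radians(4.5); ty=np.array([-np.sin(a),np.cos(a)])
for n in('wrist','scene','side'):
    f=pickle.load(open(f'pics/{n}29.pkl','rb')); s=f['s'] if n=='wrist' else None
    P=cloud(f,s); Q=P.reshape(-1,3)
    for b,c,zs,zt in bs:
        d=np.hypot(Q[:,0]-c[0],Q[:,1]-c[1])
        lo=(d<.045)&(Q[:,2]>.045)&(Q[:,2]<.09); m=(d<.045)&(Q[:,2]>.09)&(Q[:,2]<.017+zs); t=(d<.02)&(Q[:,2]>zt-.02)&(Q[:,2]<zt+.02)
        print(n,b,*[circ(Q[k]).x.round(4) if k.sum()>60 else None for k in(lo,m)],'top',np.percentile(Q[t][:,2],95).round(4) if t.sum()>5 else None)
    hsv=cv2.cvtColor(f['frame'],cv2.COLOR_RGB2HSV).astype(int); H,S,V=[hsv[...,i] for i in range(3)]
    reg=(abs(P[...,0]-.475)<.07)&(P[...,1]>.17)&(P[...,1]<.45)&(abs(P[...,2]-.02)<.006)
    for t,mm in [('blue',(H>100)&(H<125)&(S>90)),('green',(H>40)&(H<98)&(S>80)),('terra',((H<12)|(H>172))&(S>110))]:
        mm=mm&reg
        if mm.sum()>40: print('  tile',t,mm.sum(),rect(P[mm]))
    c=np.array([.641,.0045]); a=np.radians(-10.4); e=np.array([np.cos(a),np.sin(a)])
    u=(P[...,:2]-c)@e; v=(P[...,:2]-c)@np.array([-e[1],e[0]]); z=P[...,2]
    m=(abs(u)<.05)&(abs(v)<.12)&(z>.055)&(z<.076); 
    if m.sum()>50: print('  frame',rect(P[m]),np.median(P[m][:,2]).round(4))
    if n=='scene':
        m=(z>.02)&(z<.11)&(P[...,0]>.3)&(P[...,0]<.6)&(P[...,1]>-.12)&(P[...,1]<.08)
        k,l,st,_=cv2.connectedComponentsWithStats(m.astype(np.uint8)); print('  house',rect(P[l==1+st[1:,4].argmax()]))
s=manip.read_state() if 0 else None
E
```

```text
wrist glue None None top 0.1966
wrist paint [0.4689 0.3888] [0.4688 0.3902] top 0.176
wrist varn [0.482 0.231] [0.4821 0.2304] top 0.1852
  tile blue 141 (array([474.8, 309. ]), array([72.4, 71.5]), 4.2)
  tile green 780 (array([469.7, 389.6]), array([77.8, 74.1]), 6.4)
  tile terra 749 (array([487.8, 220.2]), array([107.5,  94.2]), 4.1)
  frame (array([639.5,   2.1]), array([191.8,  61.2]), 79.9) 0.0656
scene glue [0.4758 0.3123] [0.4752 0.3125] top 0.1967
scene paint [0.4701 0.3914] [0.4696 0.3918] top 0.1757
scene varn [0.4831 0.2327] [0.4825 0.2329] top 0.1854
  tile blue 112 (array([490.2, 304.8]), array([81.9, 59.9]), 48.1)
  tile green 132 (array([471.1, 389.4]), array([64.6, 69.9]), 3.6)
  tile terra 225 (array([485.2, 310.5]), array([ 99.8, 274. ]), 3.7)
  frame (array([641.1,   4.2]), array([189.9,  61.9]), 79.9) 0.0651
  house (array([429. , -19.6]), array([ 86.8, 112.3]), 10.8)
side glue [0.4743 0.3101] [0.4746 0.3095] top 0.1981
side paint [0.4688 0.3892] [0.4692 0.3887] top 0.1778
side varn [0.4815 0.2297] [0.4361 0.259 ] top 0.187
  tile terra 108 (array([447.1, 311.2]), array([ 33.9, 272.5]), 2.8)
  frame (array([639.7,   1.5]), array([196.3,  66.7]), 79.5) 0.0662
```

View pics/wrist29.png

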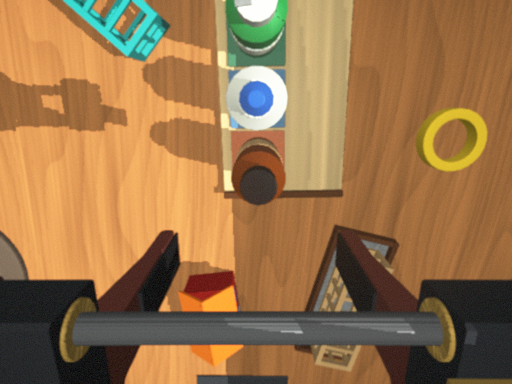

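View pics/scene29.png

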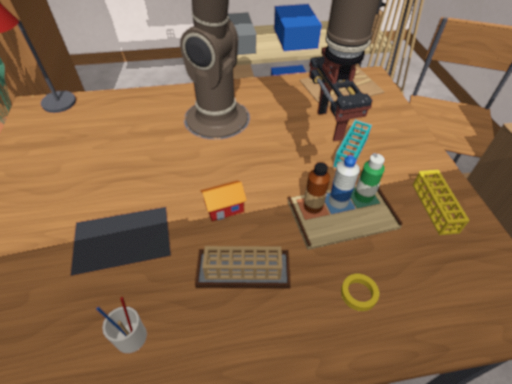

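View pics/side29.png

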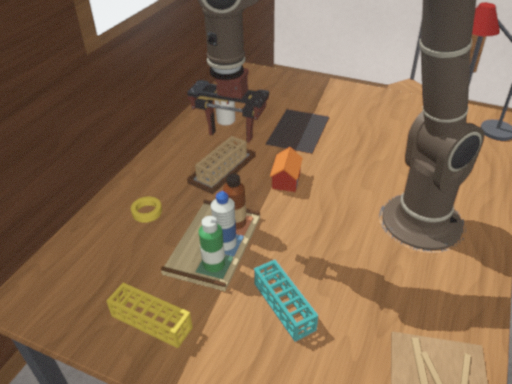

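All three bottles stand upright within about 2 mm of their tile centres. The frame lies in the tray, the house is where it was, and the gripper is clear. Handing in.

```bash
python3 -c "
from rig import manip
print(manip.finish_job())"
```

```text
the job is handed in; nothing more can be done
None
```

The job is done and handed in at about 60 s of the 152 s allowed; no verdict was reported. I moved varnish, glue and paint onto the mat, laid the pine frame in the tray, then put paint, glue and varnish back on the green, blue and terracotta tiles.

- **Bottles:** The last pictures show all three upright, with tops at 0.176, 0.197 and 0.185 m against 0.176, 0.196 and 0.184 m expected. They stand within about 2 mm of my tile-centre estimates.
- **Frame:** It lies flat on the tray floor, its top at about 0.066 m. It was within about 2 mm and 2° of the tray's centre and direction when measured against the lips after release, and it had not moved in the last pictures.
- **Toy house and gripper:** The house reads within 1 mm of where it started. The gripper is open and well clear of everything.

**Checks that disagreed or failed:**
- The cameras differed by 2 to 3 mm in y, which is about their stated calibration.
- One early wrist reading was 3 to 4 mm off because the arm was still settling; I corrected for it.
- In the last pictures the bottles hid parts of the tiles, and wood colours leaked into the terracotta mask. So I relied on the earlier clear tile measurements there, and the side view's upper-body fit of the varnish bottle was unusable.
- One move call was refused for a missing turn value. Nothing moved.

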